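# Gauge and sort the gland followers

### The job

Try the three bronze gland followers in the slot gauge one at a time, letting each down foot first without forcing it until it stops, and put each away before you touch the next. A follower that passes the upper (go) gap but stops at the lower (no-go) gap is good and is stood upright in the round steel pan; one that will not enter is oversize and is stood upright in the square wooden tray; one that drops through both gaps is scrap for the tilting steel bin. Leave everything else on the bench where it is and do not knock the copper riser.

Things in the scene. Friction and masses are not known exactly. Their poses are not given: they have to be found in the camera images.
- follower_a: Bronze gland follower, loose, standing upright at the start: a round land 45 mm tall (foot edge chamfered 1 mm) with a thinner round grip stub on top, 18 mm diameter, from 45 to 83.5 mm above the foot. Origin: centre of the foot, z up along its axis. The land's diameter is 20, 27 or 36 mm; each of the three followers has a different one, not told which: the gauge decides. 0.15 to 0.65 kg.
- follower_b: Bronze gland follower, loose, standing upright at the start: a round land 45 mm tall (foot edge chamfered 1 mm) with a thinner round grip stub on top, 18 mm diameter, from 45 to 83.5 mm above the foot. Origin: centre of the foot, z up along its axis. The land's diameter is 20, 27 or 36 mm; each of the three followers has a different one, not told which: the gauge decides. 0.15 to 0.65 kg.
- follower_c: Bronze gland follower, loose, standing upright at the start: a round land 45 mm tall (foot edge chamfered 1 mm) with a thinner round grip stub on top, 18 mm diameter, from 45 to 83.5 mm above the foot. Origin: centre of the foot, z up along its axis. The land's diameter is 20, 27 or 36 mm; each of the three followers has a different one, not told which: the gauge decides. 0.15 to 0.65 kg.
- gauge: Steel slot gauge fixed to the bench, 50 mm tall, base 64 x 104 x 8 mm. Origin: centre of its underside, z up. An upright slot, open at the top and both ends, runs 44 mm along its x; its gap is measured along y, centred on y = 0: 31.5 mm wide (go) from z 50 down to a ledge at z 28 mm, then 24 mm wide (no-go) down to the floor at z 8 mm.
- gauge_mouth (a point): Centre of the top of the gauge's slot, 50 mm above the bench, axes as the gauge. A follower let down here foot first stops with its foot at about this height (36 mm land, oversize), 22 mm lower on the ledge (27 mm land, good) or 42 mm lower on the slot's floor (20 mm land, undersize).
- round_pan: Round shallow steel pan for good followers, fixed, 108 mm outside diameter, floor 4 mm thick, rim 12 mm high, inside about 94 mm at the floor. Origin: centre of its underside.
- square_tray: Square wooden tray for oversize followers (rework), fixed, 106 x 106 mm outside, walls 5 mm thick and 14 mm high, floor 5 mm thick. Origin: centre of its underside.
- bin (a joint): Tilt of the steel scrap bin, rad: 0 is upright under its small shelf, positive leans its top out towards the bin's -x side (roughly to the robot); stiff hinge along its front lower edge, stays as it stands (0.2 to 0.45 at the start).
- bin_floor (a point): Centre of the scrap bin's inner floor. Axes tilt with the bin: z from the floor to the mouth, y along the hinge, x to the back. The bin is an open steel box, outside 130 (x) x 150 (y) x 100 mm (z), walls 4 mm; its lower front edge lies 11 mm above the bench.
- bin_stand: Fixed stand of the scrap bin. Origin: on the bench, 65 mm behind the bin's hinge; -x is its front. A shelf board 200 mm wide (y), from x 75 to 185 mm, 200 to 212 mm above the bench, carries stock up to 255 mm.
- bin_mouth (a point): Centre of the scrap bin's open mouth, 96 mm above bin_floor along the bin's z; same axes.
- riser: Capped copper test riser fixed to the bench, an upright pipe 28 mm thick (cap 38 mm, foot flange 70 mm), 240 mm tall. Origin: centre of its underside. Keep clear of it.
- packing_nut: Knurled bronze packing nut, 44 mm diameter, 30 mm tall. Origin: centre of its underside. Bystander, loose: leave it where it is.
- copper_elbow: Frosted copper elbow fitting on end, 31 mm diameter below, 55 mm tall, its side branch reaching 28 mm along its x. Origin: centre of its underside. Bystander, loose: leave it where it is.
- neck_plug: Squat nickel-plated dewar neck plug, 58 mm diameter, 46 mm tall. Origin: centre of its underside. Bystander, loose: leave it where it is.
- handwheel: Black phenolic valve handwheel lying flat, 118 mm diameter, 25 mm tall. Origin: centre of its underside. Bystander, loose: leave it where it is.
- wrench: Steel wrench lying flat, about 0.2 m long along its x, under 20 mm tall. Bystander, loose: leave it where it is.
- grease_jar: Amber jar with a steel cap, 56 mm diameter, 65 mm tall. Origin: centre of its underside. Bystander, loose: leave it where it is.
- hex_union: Steel hexagon union, 42 mm across corners, 38 mm tall. Origin: centre of its underside. Bystander, loose: leave it where it is.
Things that resemble listed ones, but are neither listed nor needed, are in the scene too. What is shaped like the follower_a but blue or purple is not meant.

How it is judged (in metres and radians):
On the way, in this order (a step that is already met when the one before it is completed fails the run):
1. a first follower stands in (or, oversize, on) the gauge where it stops, the other two still at their starts (within 40 mm) ((((x of follower_a in the frame of gauge between -0.024 and 0.024 m and y of follower_a in the frame of gauge between -0.007 and 0.007 m and angle between follower_a's own z axis and vertical below 0.2 rad and z of follower_a in the frame of gauge between 0.044 and 0.055 m and contact force between follower_a and gauge above 0.5 N) and distance of each of follower_b, follower_c from where it was at the start of the episode below 0.04 m) or ((x of follower_b in the frame of gauge between -0.024 and 0.024 m and y of follower_b in the frame of gauge between -0.007 and 0.007 m and angle between follower_b's own z axis and vertical below 0.2 rad and z of follower_b in the frame of gauge below 0.02 m) and distance of each of follower_a, follower_c from where it was at the start of the episode below 0.04 m) or ((x of follower_c in the frame of gauge between -0.024 and 0.024 m and y of follower_c in the frame of gauge between -0.007 and 0.007 m and angle between follower_c's own z axis and vertical below 0.2 rad and z of follower_c in the frame of gauge between 0.022 and 0.033 m and contact force between follower_c and gauge above 0.5 N) and distance of each of follower_a, follower_b from where it was at the start of the episode below 0.04 m))), for 0.15 s.
2. that follower is let go in its right place, the other two still at their starts ((((contact force between the fingers and follower_a below 0.1 N and linear speed of follower_a below 0.03 m/s and angle between follower_a's own z axis and vertical below 0.15 rad and x of follower_a in the frame of square_tray between -0.036 and 0.036 m and y of follower_a in the frame of square_tray between -0.036 and 0.036 m and z of follower_a in the frame of square_tray between 0.002 and 0.011 m) and distance of each of follower_b, follower_c from where it was at the start of the episode below 0.04 m) or ((contact force between the fingers and follower_b below 0.1 N and linear speed of follower_b below 0.03 m/s and x of follower_b in the frame of bin_floor between -0.066 and 0.066 m and y of follower_b in the frame of bin_floor between -0.076 and 0.076 m and z of follower_b in the frame of bin_floor between -0.008 and 0.1 m) and distance of each of follower_a, follower_c from where it was at the start of the episode below 0.04 m) or ((contact force between the fingers and follower_c below 0.1 N and linear speed of follower_c below 0.03 m/s and angle between follower_c's own z axis and vertical below 0.15 rad and horizontal distance between follower_c and round_pan below 0.04 m and z of follower_c in the frame of round_pan between 0.001 and 0.01 m) and distance of each of follower_a, follower_b from where it was at the start of the episode below 0.04 m))), for 0.1 s.
3. a second follower has been let down in the gauge to where it stops, the first put away, the third still at its start ((((x of follower_b in the frame of gauge between -0.024 and 0.024 m and y of follower_b in the frame of gauge between -0.007 and 0.007 m and angle between follower_b's own z axis and vertical below 0.2 rad and z of follower_b in the frame of gauge below 0.02 m) and distance of follower_a from where it was at the start of the episode below 0.04 m and (contact force between the fingers and follower_c below 0.1 N and linear speed of follower_c below 0.03 m/s and angle between follower_c's own z axis and vertical below 0.15 rad and horizontal distance between follower_c and round_pan below 0.04 m and z of follower_c in the frame of round_pan between 0.001 and 0.01 m)) or ((x of follower_c in the frame of gauge between -0.024 and 0.024 m and y of follower_c in the frame of gauge between -0.007 and 0.007 m and angle between follower_c's own z axis and vertical below 0.2 rad and z of follower_c in the frame of gauge between 0.022 and 0.033 m and contact force between follower_c and gauge above 0.5 N) and distance of follower_a from where it was at the start of the episode below 0.04 m and (contact force between the fingers and follower_b below 0.1 N and linear speed of follower_b below 0.03 m/s and x of follower_b in the frame of bin_floor between -0.066 and 0.066 m and y of follower_b in the frame of bin_floor between -0.076 and 0.076 m and z of follower_b in the frame of bin_floor between -0.008 and 0.1 m)) or ((x of follower_a in the frame of gauge between -0.024 and 0.024 m and y of follower_a in the frame of gauge between -0.007 and 0.007 m and angle between follower_a's own z axis and vertical below 0.2 rad and z of follower_a in the frame of gauge between 0.044 and 0.055 m and contact force between follower_a and gauge above 0.5 N) and distance of follower_b from where it was at the start of the episode below 0.04 m and (contact force between the fingers and follower_c below 0.1 N and linear speed of follower_c below 0.03 m/s and angle between follower_c's own z axis and vertical below 0.15 rad and horizontal distance between follower_c and round_pan below 0.04 m and z of follower_c in the frame of round_pan between 0.001 and 0.01 m)) or ((x of follower_c in the frame of gauge between -0.024 and 0.024 m and y of follower_c in the frame of gauge between -0.007 and 0.007 m and angle between follower_c's own z axis and vertical below 0.2 rad and z of follower_c in the frame of gauge between 0.022 and 0.033 m and contact force between follower_c and gauge above 0.5 N) and distance of follower_b from where it was at the start of the episode below 0.04 m and (contact force between the fingers and follower_a below 0.1 N and linear speed of follower_a below 0.03 m/s and angle between follower_a's own z axis and vertical below 0.15 rad and x of follower_a in the frame of square_tray between -0.036 and 0.036 m and y of follower_a in the frame of square_tray between -0.036 and 0.036 m and z of follower_a in the frame of square_tray between 0.002 and 0.011 m)) or ((x of follower_a in the frame of gauge between -0.024 and 0.024 m and y of follower_a in the frame of gauge between -0.007 and 0.007 m and angle between follower_a's own z axis and vertical below 0.2 rad and z of follower_a in the frame of gauge between 0.044 and 0.055 m and contact force between follower_a and gauge above 0.5 N) and distance of follower_c from where it was at the start of the episode below 0.04 m and (contact force between the fingers and follower_b below 0.1 N and linear speed of follower_b below 0.03 m/s and x of follower_b in the frame of bin_floor between -0.066 and 0.066 m and y of follower_b in the frame of bin_floor between -0.076 and 0.076 m and z of follower_b in the frame of bin_floor between -0.008 and 0.1 m)) or ((x of follower_b in the frame of gauge between -0.024 and 0.024 m and y of follower_b in the frame of gauge between -0.007 and 0.007 m and angle between follower_b's own z axis and vertical below 0.2 rad and z of follower_b in the frame of gauge below 0.02 m) and distance of follower_c from where it was at the start of the episode below 0.04 m and (contact force between the fingers and follower_a below 0.1 N and linear speed of follower_a below 0.03 m/s and angle between follower_a's own z axis and vertical below 0.15 rad and x of follower_a in the frame of square_tray between -0.036 and 0.036 m and y of follower_a in the frame of square_tray between -0.036 and 0.036 m and z of follower_a in the frame of square_tray between 0.002 and 0.011 m)))), for 0.15 s.
4. two followers are let go in their right places, the third still at its start (((distance of follower_a from where it was at the start of the episode below 0.04 m and (contact force between the fingers and follower_b below 0.1 N and linear speed of follower_b below 0.03 m/s and x of follower_b in the frame of bin_floor between -0.066 and 0.066 m and y of follower_b in the frame of bin_floor between -0.076 and 0.076 m and z of follower_b in the frame of bin_floor between -0.008 and 0.1 m) and (contact force between the fingers and follower_c below 0.1 N and linear speed of follower_c below 0.03 m/s and angle between follower_c's own z axis and vertical below 0.15 rad and horizontal distance between follower_c and round_pan below 0.04 m and z of follower_c in the frame of round_pan between 0.001 and 0.01 m)) or (distance of follower_b from where it was at the start of the episode below 0.04 m and (contact force between the fingers and follower_a below 0.1 N and linear speed of follower_a below 0.03 m/s and angle between follower_a's own z axis and vertical below 0.15 rad and x of follower_a in the frame of square_tray between -0.036 and 0.036 m and y of follower_a in the frame of square_tray between -0.036 and 0.036 m and z of follower_a in the frame of square_tray between 0.002 and 0.011 m) and (contact force between the fingers and follower_c below 0.1 N and linear speed of follower_c below 0.03 m/s and angle between follower_c's own z axis and vertical below 0.15 rad and horizontal distance between follower_c and round_pan below 0.04 m and z of follower_c in the frame of round_pan between 0.001 and 0.01 m)) or (distance of follower_c from where it was at the start of the episode below 0.04 m and (contact force between the fingers and follower_a below 0.1 N and linear speed of follower_a below 0.03 m/s and angle between follower_a's own z axis and vertical below 0.15 rad and x of follower_a in the frame of square_tray between -0.036 and 0.036 m and y of follower_a in the frame of square_tray between -0.036 and 0.036 m and z of follower_a in the frame of square_tray between 0.002 and 0.011 m) and (contact force between the fingers and follower_b below 0.1 N and linear speed of follower_b below 0.03 m/s and x of follower_b in the frame of bin_floor between -0.066 and 0.066 m and y of follower_b in the frame of bin_floor between -0.076 and 0.076 m and z of follower_b in the frame of bin_floor between -0.008 and 0.1 m)))), for 0.1 s.
5. the third follower has been let down in the gauge to where it stops, the other two put away ((((x of follower_a in the frame of gauge between -0.024 and 0.024 m and y of follower_a in the frame of gauge between -0.007 and 0.007 m and angle between follower_a's own z axis and vertical below 0.2 rad and z of follower_a in the frame of gauge between 0.044 and 0.055 m and contact force between follower_a and gauge above 0.5 N) and (contact force between the fingers and follower_b below 0.1 N and linear speed of follower_b below 0.03 m/s and x of follower_b in the frame of bin_floor between -0.066 and 0.066 m and y of follower_b in the frame of bin_floor between -0.076 and 0.076 m and z of follower_b in the frame of bin_floor between -0.008 and 0.1 m) and (contact force between the fingers and follower_c below 0.1 N and linear speed of follower_c below 0.03 m/s and angle between follower_c's own z axis and vertical below 0.15 rad and horizontal distance between follower_c and round_pan below 0.04 m and z of follower_c in the frame of round_pan between 0.001 and 0.01 m)) or ((x of follower_b in the frame of gauge between -0.024 and 0.024 m and y of follower_b in the frame of gauge between -0.007 and 0.007 m and angle between follower_b's own z axis and vertical below 0.2 rad and z of follower_b in the frame of gauge below 0.02 m) and (contact force between the fingers and follower_a below 0.1 N and linear speed of follower_a below 0.03 m/s and angle between follower_a's own z axis and vertical below 0.15 rad and x of follower_a in the frame of square_tray between -0.036 and 0.036 m and y of follower_a in the frame of square_tray between -0.036 and 0.036 m and z of follower_a in the frame of square_tray between 0.002 and 0.011 m) and (contact force between the fingers and follower_c below 0.1 N and linear speed of follower_c below 0.03 m/s and angle between follower_c's own z axis and vertical below 0.15 rad and horizontal distance between follower_c and round_pan below 0.04 m and z of follower_c in the frame of round_pan between 0.001 and 0.01 m)) or ((x of follower_c in the frame of gauge between -0.024 and 0.024 m and y of follower_c in the frame of gauge between -0.007 and 0.007 m and angle between follower_c's own z axis and vertical below 0.2 rad and z of follower_c in the frame of gauge between 0.022 and 0.033 m and contact force between follower_c and gauge above 0.5 N) and (contact force between the fingers and follower_a below 0.1 N and linear speed of follower_a below 0.03 m/s and angle between follower_a's own z axis and vertical below 0.15 rad and x of follower_a in the frame of square_tray between -0.036 and 0.036 m and y of follower_a in the frame of square_tray between -0.036 and 0.036 m and z of follower_a in the frame of square_tray between 0.002 and 0.011 m) and (contact force between the fingers and follower_b below 0.1 N and linear speed of follower_b below 0.03 m/s and x of follower_b in the frame of bin_floor between -0.066 and 0.066 m and y of follower_b in the frame of bin_floor between -0.076 and 0.076 m and z of follower_b in the frame of bin_floor between -0.008 and 0.1 m)))), for 0.15 s.
At the end, for the whole second after the job is handed in: Followers released and at rest: the good one standing on the floor of the round pan, the oversize one on that of the square tray (both upright within 0.15 rad), the undersize one inside the tilting bin; no bystander moved by 40 mm or more (contact force between the fingers and follower_a below 0.1 N and linear speed of each of follower_a, follower_b, follower_c below 0.03 m/s and angle between each of follower_a, follower_c's own z axis and vertical below 0.15 rad and x of follower_a in the frame of square_tray between -0.036 and 0.036 m and y of follower_a in the frame of square_tray between -0.036 and 0.036 m and z of follower_a in the frame of square_tray between 0.002 and 0.011 m and contact force between the fingers and follower_b below 0.1 N and x of follower_b in the frame of bin_floor between -0.066 and 0.066 m and y of follower_b in the frame of bin_floor between -0.076 and 0.076 m and z of follower_b in the frame of bin_floor between -0.008 and 0.1 m and contact force between the fingers and follower_c below 0.1 N and horizontal distance between follower_c and round_pan below 0.04 m and z of follower_c in the frame of round_pan between 0.001 and 0.01 m and distance of each of packing_nut, copper_elbow, neck_plug, handwheel, wrench, grease_jar, hex_union from where it was at the start of the episode below 0.04 m); the robot touches nothing.
It fails at once if a bystander was moved by more than 40 mm (distance of any of packing_nut, copper_elbow, neck_plug, handwheel, wrench, grease_jar, hex_union from where it was at the start of the episode above 0.04 m).
It fails at once if the riser was knocked (over 4 N) (contact force between riser and anything else above 4 N).
It fails at once if a follower was forced into the gauge (over 80 N) (contact force between any of follower_a, follower_b, follower_c and gauge above 80 N).
It also fails if it takes over 72 s, if anything falls off the work surface, if the arm or the gripper's body presses on something with over 40 N, if the wrist force passes 120 N, or if a joint passes its speed limit or range.

### The arm

A 6-joint arm with a two-finger parallel gripper is mounted at the origin on the work surface. World frame = base frame: x ahead of the robot, y to its left, z up, the work surface at z = 0. Lengths are in mm, angles in rad, forces in N, time in s.
With the tool pointing down it reaches from about 300 to 775 mm from the base axis. Payload 14.6 kg.
Tool frame: the origin (TCP) lies between the finger pads; the fingertips stand manip.finger_overhang ahead of it and the grasp point (between the pads) lies 2 mm behind it (manip.finger_overhang is the distance from the TCP to the fingertips, in mm); z points along the fingers, y is the direction in which the jaws open and shut (so a half turn about z gives the same grasp; the last joint's range is limited). The gripper opens to 94 mm and grips with 3 to 60 N. Pads are 16 mm wide; open, the fingers measure 119 mm over their backs; the gripper's body (75 mm by 177 mm) begins 78 mm behind the grasp point.
Start: joints at [1.087, 0.3, 1.521, -0, 1.321, -0.067], TCP at [222.656, 502.905, 222.446] pointing down, gripper open.
Joint ranges: [-3.03, 3.03], [-0.79, 2.21], [0.23, 2.52], [-1.04, 4.18], [0, 3.07], [-2.55, 2.55]. Speed limits (rad/s): [2.22, 2.22, 2.57, 3.14, 3.14, 3.14].

### API

Orientations are given as [roll, pitch, yaw] about the fixed x, y, z axes, in that order (R = Rz(yaw) Ry(pitch) Rx(roll)).
In Python, from cell import manip gives the robot as it stands.
- The arm moves only by the tool drive_tool, never from a script. Its argument "steps" is a list of rows, each an object with "delta_pos": the shift along the world's x, y, z in mm, a list of three; "yaw": the turn about the world's z in rad; "hand": the finger opening in mm, from 0 to 94. A call has 1 to 5 rows; each row shifts and turns the commanded pose from where the row before left it; what a row does not reach is not made up. A row lasts 1/12 s, in which the tool goes at most 41.7 mm and 7.16 degrees, less where a joint would pass 70% of its speed; a pose out of reach is approached as far as the arm can. A call is refused whole if a number of a shift passes 41.7 or a number of a turn 0.125, either way. A call with a gripper value outside its range is refused whole. The fingers move at their own pace and stop on an object; "squeeze" is the grip in N (left out, the last holds). Time passes only in rows, so rows that do not move let the fingers close. It gives the time, the measured TCP pose, the force and the opening at its end, in the units of the state.
- manip.read_state(): the state, without advancing time (a new reading comes with each control period).
- manip.camera(name): name is "scene" or "top" or "wrist"; returns a dict with "frame" (400x640x3 uint8, red, green, blue), "range_z" (400x640 float32, mm along the optical axis (not along the pixel's ray), 0 where there is no reading), "intrinsics" (3x3 intrinsics, pixels), "position" and "attitude" of the camera in the world. Camera axes: x right, y down, z forward; pixel columns grow to the right and rows downward; lengths in mm; the calibration is good to about 2 mm. A picture is of the moment at which its call begins.
- manip.sign_off(): hands the job in, once; it reports no verdict.
The state is a dict: "clock": time; "joints": joint angles; "qd": joint speeds; "effort": joint torques, N m; "eef_pos": TCP position; "eef_rot": TCP orientation; "wrist_force": force on the tool from outside, world axes, zero at the start; "moment": the same for the moment, N m; "finger_gap": finger opening in mm.
Only numpy, scipy, OpenCV 4.12 (cv2) and the standard library are available. Lean on these libraries where they do the work, as an engineer would, in place of code of your own. Each camera call takes 0.05 s, during which the arm holds its last target.

## Working session

There is one attempt and no reset: what is moved stays moved. The work goes in short steps, Python scripts to look and compute and a tool call to move; the robot and the scene stay as the last step left them, time stands still between calls to the robot, and variables do not carry over. Pictures are saved under pics/ and viewed, and the job is handed in when it is done.

Besides the shell and the picture viewer there is one more tool, called after "Emit:" as a command line: name --argument value ..., lists and objects as JSON in quotes. drive_tool: Moves the arm, as the interface text tells. Its arguments: {"type":"object","properties":{"steps":{"type":"array"},"squeeze":{"type":"number"}},"required":["steps"]}

```bash
ls; mkdir -p pics; cat > h.py <<'E'
import numpy as np, cv2
from cell import manip
def snap(n,tag):
    c=manip.camera(n); cv2.imwrite(f'pics/{tag}.png',c['frame'][:,:,::-1]); np.savez(f'{tag}.npz',**c); return c
def att(c):
    a=np.array(c['attitude'],float)
    if a.shape==(3,3): return a
    from scipy.spatial.transform import Rotation as R
    return R.from_euler('xyz',a).as_matrix() if a.size==3 else R.from_quat(a).as_matrix()
def cloud(c):
    K=np.array(c['intrinsics']);z=c['range_z'].astype(float);v,u=np.mgrid[:z.shape[0],:z.shape[1]]
    p=np.stack([(u-K[0,2])/K[0,0]*z,(v-K[1,2])/K[1,1]*z,z],-1)
    w=p@att(c).T+np.array(c['position']); w[z==0]=np.nan; return w
def ray(c,u,v,h):
    K=np.array(c['intrinsics']);d=att(c)@np.array([(u-K[0,2])/K[0,0],(v-K[1,2])/K[1,1],1]);p=np.array(c['position'],float)
    return p+d*(h-p[2])/d[2]
E
python3 - <<'E'
from h import *
print(manip.read_state(), manip.finger_overhang)
for n in ['scene','top','wrist']:
    c=snap(n,n+'0'); print(n,c['intrinsics'],c['position'],c['attitude'])
E
```

```text
pics
{'clock': 0.0, 'joints': array([ 1.08738668e+00,  3.00471772e-01,  1.52158521e+00, -4.05716402e-06,
        1.32068626e+00, -6.66233520e-02]), 'qd': array([ 2.27750766e-03, -8.99883891e-04, -7.06833980e-04, -1.14726128e-04,
        2.17853853e-05, -9.85085334e-04]), 'effort': array([ 6.63431565e-04, -5.31815815e+01, -3.52724719e+01,  7.09097763e-02,
        2.45465885e-02, -1.37201005e-04]), 'eef_pos': array([222.55589656, 502.695731  , 221.884203  ]), 'eef_rot': array([-3.14044436e+00, -7.26779942e-05,  2.72480732e+00]), 'wrist_force': array([ 0.80863037,  0.06959091, -0.33856811]), 'moment': array([ 0.02279479,  0.01802454, -0.00977542]), 'finger_gap': 94.19074633160147} 17.0
scene [[437.52859522   0.         324.2911461 ]
 [  0.         437.52859522 192.54712199]
 [  0.           0.           1.        ]] [1539.13203795  210.21691067  858.1246748 ] [-2.23432726 -0.00425407  1.77553982]
top [[399.61921062   0.         326.58561713]
 [  0.         399.61921062 202.4746546 ]
 [  0.           0.           1.        ]] [ 354.91690292   38.03702646 1097.38185292] [-2.90365404 -0.00586739 -1.58854726]
wrist [[316.52632577   0.         315.93730628]
 [  0.         316.52632577 202.99274692]
 [  0.           0.           1.        ]] [154.31890213 534.17301787 384.16047198] [2.87788133e+00 9.98454461e-04 1.15450874e+00]
```

View pics/top0.png

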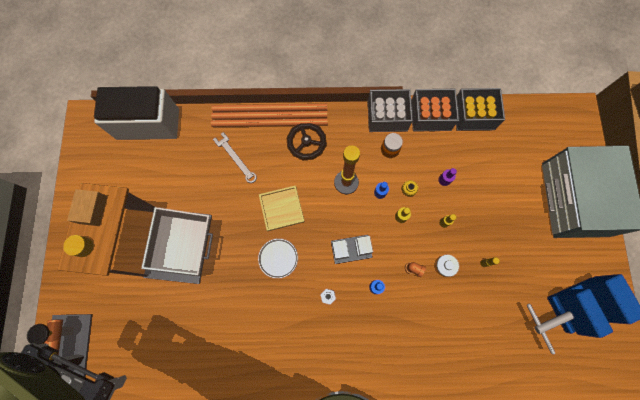

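View pics/scene0.png

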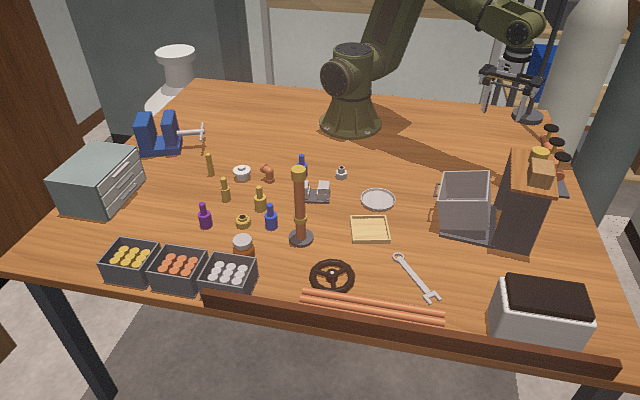

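View pics/wrist0.png

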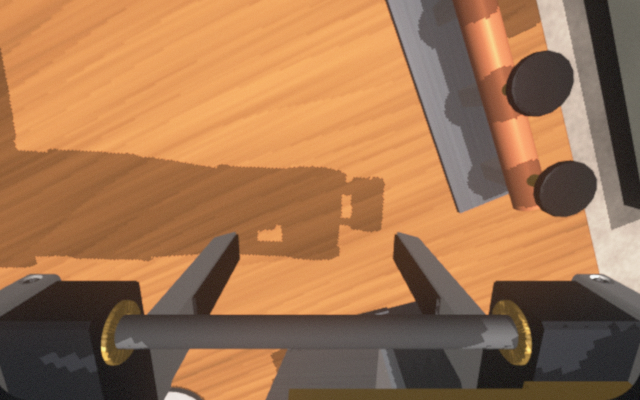

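Top view: x runs upward, y to the left. The follower candidates are the bronze pieces at about (404,214), (449,220) and (491,262). The ring at (410,187) is the packing nut. The blue (382,189), (377,287) and purple (448,176) pieces are decoys. I'll confirm this in an enlarged crop.

```bash
python3 - <<'E'
import cv2
a=cv2.imread('pics/top0.png')[160:310,310:520]; cv2.imwrite('pics/top0c.png',cv2.resize(a,None,fx=3.8,fy=3.8,interpolation=cv2.INTER_CUBIC))
a=cv2.imread('pics/scene0.png')[140:260,190:400]; cv2.imwrite('pics/scene0c.png',cv2.resize(a,None,fx=3.8,fy=3.8,interpolation=cv2.INTER_CUBIC))
E
```

```text
(no output)
```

View pics/top0c.png

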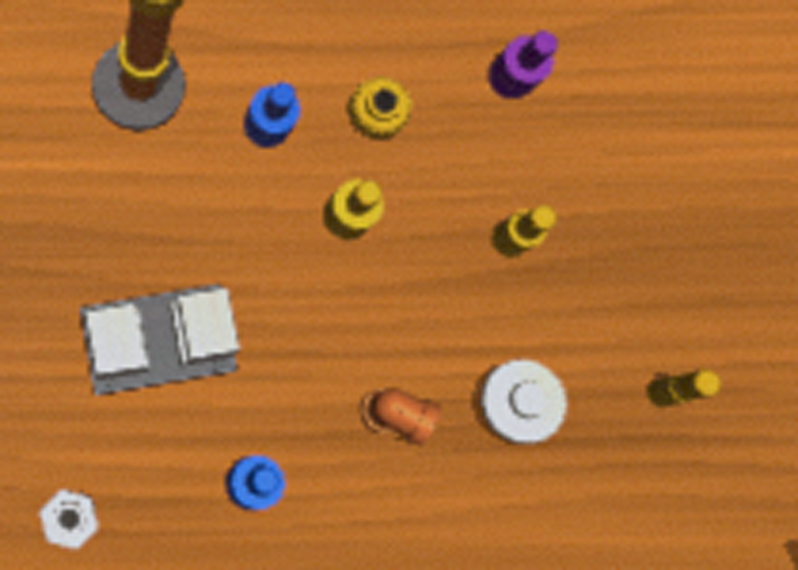

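View pics/scene0c.png

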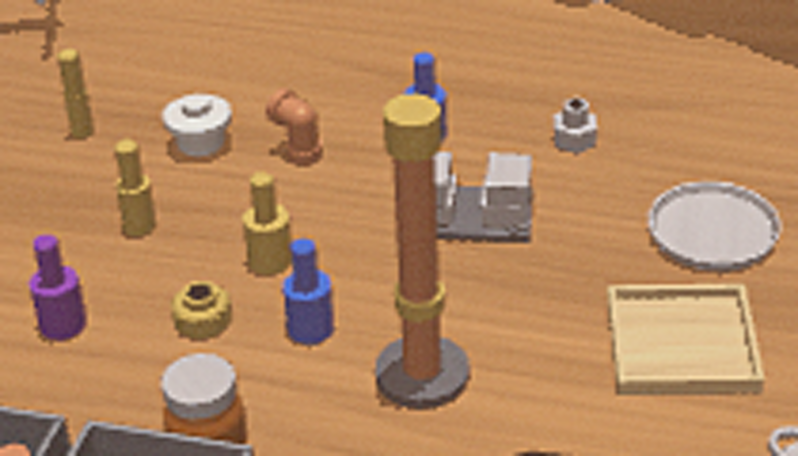

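```bash
python3 - <<'E'
from h import *
for t in ['top0','scene0']:
    c=dict(np.load(t+'.npz')); w=cloud(c); f=c['frame']
    hsv=cv2.cvtColor(f,cv2.COLOR_RGB2HSV)
    z=w[...,2]
    ok=(np.nan_to_num(w[...,2])>6)&(np.nan_to_num(w[...,2])<300)&(w[...,0]>200)&(w[...,0]<800)&(abs(w[...,1])<450)
    n,lab,st,ce=cv2.connectedComponentsWithStats(ok.astype(np.uint8))
    print(t, 'bench z', np.nanmedian(z[(w[...,0]>300)&(w[...,0]<700)&(abs(w[...,1])<300)]))
    for i in range(1,n):
        if st[i,4]<12: continue
        m=lab==i; p=w[m]; print(ce[i].round(),st[i,4],'min',p.min(0).round(),'max',p.max(0).round(),'hsv',np.median(hsv[m],0))
E
```

```text
top0 bench z -0.17975155287956568
[391. 145.] 399 min [ 750. -187.    6.] max [ 800. -132.   69.] hsv [ 13.  34. 185.]
[306. 150.] 413 min [747.  28.   6.] max [800. 138.  28.] hsv [ 12. 114.  55.]
[224. 146.] 18 min [786. 304.   6.] max [799. 339.   9.] hsv [ 12.   31.  194.5]
[348. 171.] 765 min [645. -63.   6.] max [710.   5. 243.] hsv [ 19. 181. 107.]
[235. 157.] 50 min [740. 268.   6.] max [783. 309.  11.] hsv [ 12.  33. 198.]
[246. 173.] 62 min [682. 238.   6.] max [737. 282.  10.] hsv [ 12.  33. 195.]
[447. 176.] 207 min [ 664. -329.    6.] max [ 700. -293.   86.] hsv [142. 163. 111.]
[410. 188.] 197 min [ 634. -227.    7.] max [ 679. -186.   37.] hsv [ 22. 203. 174.]
[381. 190.] 183 min [ 629. -142.    6.] max [ 666. -107.   87.] hsv [112. 177. 164.]
[281. 209.] 360 min [542.  93.   6.] max [668. 216.  19.] hsv [ 22. 126. 206.]
[186. 244.] 2742 min [403. 320.   6.] max [595. 450. 142.] hsv [ 18.  21. 207.]
[403. 214.] 187 min [ 559. -198.    6.] max [ 594. -162.   87.] hsv [ 23. 202. 180.]
[447. 220.] 143 min [ 545. -311.    7.] max [ 570. -285.   86.] hsv [ 22. 206. 120.]
[3
[... 1555 characters left out ...]
.] max [ 704. -295.   86.] hsv [150. 110.  96.]
[243. 221.] 181 min [ 639. -232.    6.] max [ 683. -187.   32.] hsv [ 19. 135. 149.]
[369. 228.] 354 min [544.  90.   6.] max [676. 214.  18.] hsv [ 18.  94. 201.]
[378. 232.] 14 min [607. 171.   6.] max [631. 184.   8.] hsv [ 19.   84.5 225. ]
[245. 243.] 294 min [ 756. -186.    9.] max [ 800. -134.   69.] hsv [  9.  18. 202.]
[234. 249.] 13 min [ 789. -186.   29.] max [ 800. -175.   51.] hsv [ 12. 169. 145.]
[410. 271.] 188 min [687. 227.   6.] max [799. 326.  11.] hsv [  6.  17. 206.]
[335. 266.] 332 min [752.  27.   6.] max [800. 136.  20.] hsv [ 10. 107.  83.]
[332. 269.] 14 min [792.  70.  20.] max [800.  90.  25.] hsv [  9.5 107.5  75. ]
```

The crop confirms it. The bronze stub-on-land pieces are at (404,214), wide; (449,220), medium; and (491,262), slim. They are the only bronze ones. Next I'll measure their axes precisely, along with the gauge, pan, tray and bin.

```bash
python3 - <<'E'
from h import *
C={t:dict(np.load(t+'.npz')) for t in ['top0','scene0']}
for t,c in C.items():
    w=cloud(c)
    print(t)
    for n,(x,y) in {'wide':(577,-180),'med':(560,-299),'slim':(445,-398)}.items():
        near=(np.hypot(w[...,0]-x,w[...,1]-y)<35)
        m=near&(w[...,2]>79); vv,uu=np.nonzero(m)
        q=ray(c,uu.mean(),vv.mean(),83.5)
        l=near&(w[...,2]>40)&(w[...,2]<49)
        b=near&(w[...,2]>5)&(w[...,2]<40)
        (cx,cy),r=cv2.minEnclosingCircle(w[near&(w[...,2]>8)][:,:2].astype(np.float32))
        print(n,'stubtop',m.sum(),q.round(1),'encl',round(cx,1),round(cy,1),round(2*r,1), 'zmax',w[near][:,2].max().round(1))
    # gauge top
    m=(w[...,2]>44)&(w[...,2]<58)&(w[...,0]>430)&(w[...,0]<540)&(w[...,1]>-100)&(w[...,1]<30)
    n,lab,st,ce=cv2.connectedComponentsWithStats(m.astype(np.uint8))
    allp=[]
    for i in range(1,n):
        if st[i,4]<20: continue
        p=w[lab==i]; print(' gauge block',st[i,4],ce[i],cv2.minAreaRect(p[:,:2].astype(np.float32)),np.median(p[:,2])); allp.append(p)
    print(' both',cv2.minAreaRect(np.vstack(allp)[:,:2].astype(np.float32)))
    # pan/tray
    for nm,(x0,x1,y0,y1) in {'pan':(400,535,95,230),'tray':(538,680,88,220)}.items():
        m=(w[...,0]>x0)&(w[...,0]<x1)&(w[...,1]>y0)&(w[...,1]<y1)&(w[...,2]>6)&(w[...,2]<25)
        P=w[m][:,:2].astype(np.float32); print(' ',nm,cv2.minAreaRect(P),cv2.minEnclosingCircle(P))
    m=(w[...,0]>640)&(w[...,0]<730)&(w[...,1]>-75)&(w[...,1]<20)&(w[...,2]>225); print(' riser top',w[m].min(0).round(),w[m].max(0).round())
E
```

```text
top0
wide stubtop 34 [ 576.5 -179.3   83.5] encl 576.5 -179.5 36.2 zmax 86.9
med stubtop 37 [ 556.7 -297.6   83.5] encl 557.0 -298.3 26.9 zmax 86.2
slim stubtop 39 [ 443.3 -396.9   83.5] encl 443.4 -396.9 20.0 zmax 86.8
 gauge block 218 [364.44495413 244.69724771] ((493.1810607910156, -70.44373321533203), (43.604373931884766, 34.02455139160156), 8.76669692993164) 49.20712885298519
 gauge block 220 [339.87727273 248.88181818] ((483.3668518066406, -5.419004440307617), (43.53689193725586, 34.399322509765625), 9.000905990600586) 49.52310349469769
 both ((488.24859619140625, -37.80255889892578), (43.71513748168945, 99.99625396728516), 8.61705493927002)
  pan ((466.61627197265625, 162.6483154296875), (105.76605224609375, 102.77706909179688), 89.0705337524414) ((466.41363525390625, 163.00967407226562), 53.70026779174805)
  tray ((597.169921875, 155.18118286132812), (125.45068359375, 110.41084289550781), 13.511067390441895) ((597.5858154296875, 154.2270050048828), 78.81525421142578)
 riser top [661. -47. 225.] [698. -10. 243.]
scene0
wide stubtop 22 [ 582.8 -180.8   83.5] encl 582.0 -181.1 4
[... 275 characters left out ...]
487305), 13.33849811553955) 48.991623898095554
 gauge block 114 [323.42105263 185.19298246] ((486.9381103515625, -7.191493988037109), (55.4089241027832, 33.79890823364258), 11.313742637634277) 48.85658764773717
 both ((490.9996643066406, -26.882400512695312), (55.36855697631836, 74.66217041015625), 12.195049285888672)
  pan ((469.0801086425781, 161.65737915039062), (107.29216766357422, 105.38407897949219), 7.424078464508057) ((470.90399169921875, 159.85867309570312), 55.584716796875)
  tray ((609.0302734375, 152.53317260742188), (114.02513885498047, 106.4181900024414), 13.140654563903809) ((610.1265258789062, 151.4397430419922), 75.44772338867188)
 riser top [665. -49. 225.] [703. -13. 243.]
```

```bash
python3 - <<'E'
from h import *
c=dict(np.load('top0.npz'));w=cloud(c)
a=cv2.imread('pics/top0.png')[170:290,50:260]; cv2.imwrite('pics/bin0.png',cv2.resize(a,None,fx=3.8,fy=3.8,interpolation=cv2.INTER_CUBIC))
a=cv2.imread('pics/scene0.png')[130:270,420:580]; cv2.imwrite('pics/bin0s.png',cv2.resize(a,None,fx=4,fy=4,interpolation=cv2.INTER_CUBIC))
for v in (225,240,255):
    print(v,[ (u,*w[v,u].round().astype(int)) for u in range(60,220,5) if np.isfinite(w[v,u,0])])
E
```

```text
225 [(60, np.int64(569), np.int64(768), np.int64(1)), (65, np.int64(568), np.int64(754), np.int64(1)), (70, np.int64(527), np.int64(605), np.int64(212)), (75, np.int64(527), np.int64(594), np.int64(211)), (80, np.int64(527), np.int64(583), np.int64(211)), (85, np.int64(527), np.int64(572), np.int64(211)), (90, np.int64(527), np.int64(561), np.int64(210)), (95, np.int64(525), np.int64(546), np.int64(217)), (100, np.int64(526), np.int64(538), np.int64(212)), (105, np.int64(526), np.int64(527), np.int64(212)), (110, np.int64(525), np.int64(514), np.int64(214)), (115, np.int64(525), np.int64(503), np.int64(214)), (120, np.int64(527), np.int64(498), np.int64(202)), (125, np.int64(566), np.int64(588), np.int64(0)), (130, np.int64(566), np.int64(576), np.int64(-3)), (135, np.int64(565), np.int64(560), np.int64(2)), (140, np.int64(565), np.int64(547), np.int64(0)), (145, np.int64(565), np.int64(534), np.int64(-3)), (150, np.int64(565), np.int64(519), np.int64(-1)), (155, np.int64(544), np.int64(461), np.int64(104)), (160, np.int64(555), np.int64(472), np.int64(46)), (165, np.int64(555), np.i
[... 3053 characters left out ...]
t64(472), np.int64(477), np.int64(80)), (155, np.int64(476), np.int64(480), np.int64(43)), (160, np.int64(476), np.int64(467), np.int64(44)), (165, np.int64(476), np.int64(456), np.int64(37)), (170, np.int64(476), np.int64(443), np.int64(36)), (175, np.int64(476), np.int64(432), np.int64(32)), (180, np.int64(476), np.int64(420), np.int64(29)), (185, np.int64(477), np.int64(408), np.int64(24)), (190, np.int64(477), np.int64(395), np.int64(24)), (195, np.int64(477), np.int64(383), np.int64(19)), (200, np.int64(467), np.int64(342), np.int64(107)), (205, np.int64(479), np.int64(362), np.int64(0)), (210, np.int64(478), np.int64(347), np.int64(2)), (215, np.int64(478), np.int64(334), np.int64(2))]
```

View pics/bin0.png

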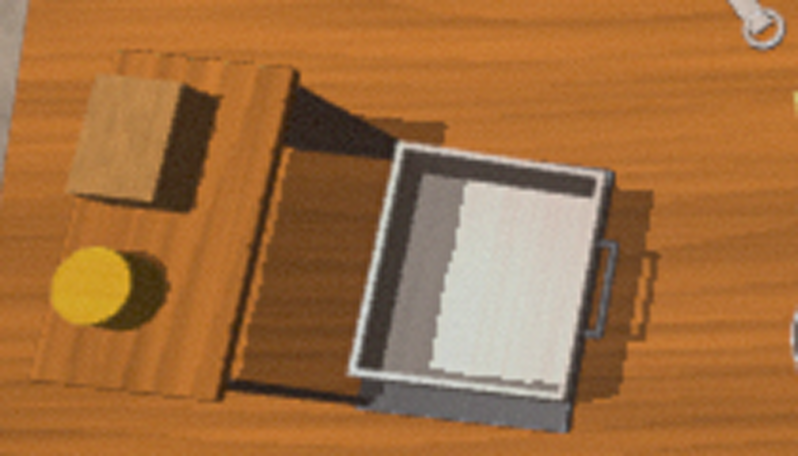

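View pics/bin0s.png

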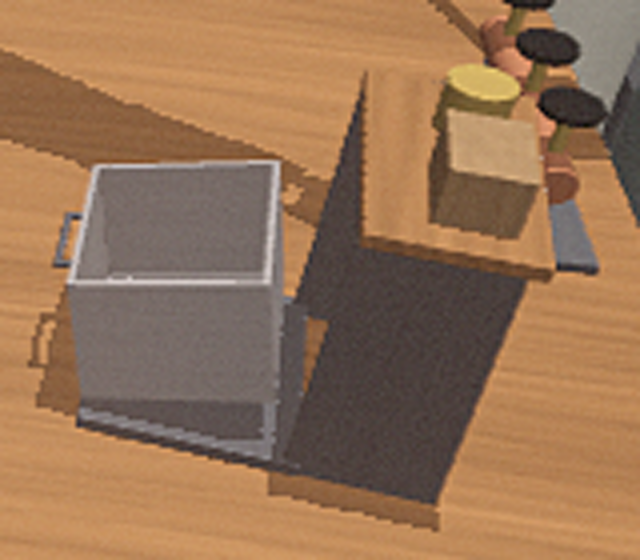

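The three bronze followers sit at about (577,-180), (557,-298) and (444,-397), with apparent lands of 36, 27 and 20 mm. The gauge is at (488,-38), yaw about 0.15. The bin's mouth is open to above and clear of the shelf. The top and scene views differ by about 4 mm in x, so the wrist camera will refine these. The jaws will close along the gauge's y (tool yaw 0.15), which centres the follower across the gap. I'm starting with the wide one.

Emit:
drive_tool --steps '[{"delta_pos":[17,-32.5,0],"yaw":-0.123,"hand":60},{"delta_pos":[17,-32.5,0],"yaw":-0.123,"hand":60},{"delta_pos":[17,-32.5,0],"yaw":-0.123,"hand":60},{"delta_pos":[17,-32.5,0],"yaw":-0.123,"hand":60},{"delta_pos":[17,-32.5,0],"yaw":-0.123,"hand":60}]'

```text
clock: 0.57
eef_pos: [307.9, 338.8, 222.3]
eef_rot: [-3.141, 0.0, 2.104]
wrist_force: [0.2, 1.1, 0.2]
finger_gap: 63.7
```

Emit:
drive_tool --steps '[{"delta_pos":[17,-32.5,0],"yaw":-0.123,"hand":60},{"delta_pos":[17,-32.5,0],"yaw":-0.123,"hand":60},{"delta_pos":[17,-32.5,0],"yaw":-0.123,"hand":60},{"delta_pos":[17,-32.5,0],"yaw":-0.123,"hand":60},{"delta_pos":[17,-32.5,0],"yaw":-0.123,"hand":60}]'

```text
clock: 0.98
eef_pos: [393.0, 176.2, 222.5]
eef_rot: [3.141, -0.0, 1.489]
wrist_force: [1.0, -0.5, -0.3]
finger_gap: 60.2
```

Emit:
drive_tool --steps '[{"delta_pos":[17,-32.5,-10],"yaw":-0.123,"hand":60},{"delta_pos":[17,-32.5,-10],"yaw":-0.123,"hand":60},{"delta_pos":[17,-32.5,0],"yaw":-0.123,"hand":60},{"delta_pos":[17,-32.5,0],"yaw":-0.123,"hand":60},{"delta_pos":[17,-32.5,0],"yaw":-0.123,"hand":60}]'

```text
clock: 1.4
eef_pos: [478.0, 13.5, 202.3]
eef_rot: [-3.141, 0.0, 0.874]
wrist_force: [0.1, 0.5, 0.6]
finger_gap: 60.5
```

Emit:
drive_tool --steps '[{"delta_pos":[2,-10,0],"yaw":-0.12,"hand":60},{"delta_pos":[2,-10,0],"yaw":-0.12,"hand":60},{"delta_pos":[2,-10,0],"yaw":-0.12,"hand":60},{"delta_pos":[2,-10,0],"yaw":-0.12,"hand":60},{"delta_pos":[2,-10,0],"yaw":-0.12,"hand":60}]'

```text
clock: 1.82
eef_pos: [487.6, -35.2, 202.3]
eef_rot: [-3.141, 0.0, 0.274]
wrist_force: [-0.1, 0.3, -0.7]
finger_gap: 60.1
```

Emit:
drive_tool --steps '[{"delta_pos":[0,-2,0],"yaw":-0.12,"hand":60},{"delta_pos":[0,0,0],"yaw":0,"hand":60},{"delta_pos":[0,0,0],"yaw":0,"hand":60}]'

```text
clock: 2.07
eef_pos: [487.6, -36.6, 202.3]
eef_rot: [-3.141, 0.0, 0.163]
wrist_force: [0.7, 0.5, -1.3]
finger_gap: 60.3
```

```bash
python3 - <<'E'
from h import *
c=snap('wrist','wg'); print(c['position'],c['attitude']); s=manip.read_state(); print(s['clock'],s['eef_pos'],s['eef_rot'])
w=cloud(c)
m=(w[...,2]>44)&(w[...,2]<58)&(w[...,0]>430)&(w[...,0]<545)&(w[...,1]>-110)&(w[...,1]<40)
n,lab,st,ce=cv2.connectedComponentsWithStats(m.astype(np.uint8))
for i in range(1,n):
    if st[i,4]<200: continue
    p=w[lab==i]; print(' block',st[i],ce[i],cv2.minAreaRect(p[:,:2].astype(np.float32)),np.median(p[:,2]))
E
```

```text
[563.20578073 -23.63079045 364.4665717 ] [ 2.87769114e+00  1.23683257e-04 -1.40698671e+00]
2.1167 [487.56413964 -36.41951256 202.34539882] [-3.14147614e+00  2.47467797e-04  1.64190726e-01]
 block [ 269  170   35   44 1440] [286.33611111 191.55      ] ((485.3524169921875, -5.525337219238281), (44.30466842651367, 34.3455696105957), 8.6423978805542) 49.766132511916226
 block [ 333  171   36   44 1424] [350.22752809 192.15941011] ((495.22564697265625, -70.57626342773438), (44.29521179199219, 34.33970642089844), 8.703089714050293) 49.822516844695826
```

View pics/wg.png

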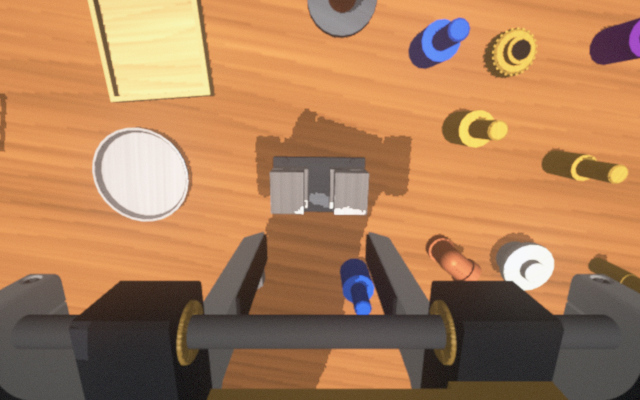

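The wrist view shows both gauge blocks at (286,192) and (350,192). Their centre is (490.3,-38.0), yaw 0.151, top at 49.8 mm, which agrees with the top view across the gap. The wide follower is at (480,128) here.

```bash
python3 - <<'E'
from h import *
c=dict(np.load('wg.npz')); w=cloud(c)
for n,(x,y) in {'wide':(578,-180),'med':(560,-299)}.items():
    near=(np.hypot(w[...,0]-x,w[...,1]-y)<35)
    m=near&(w[...,2]>79); vv,uu=np.nonzero(m); e=cv2.minEnclosingCircle(w[near&(w[...,2]>8)][:,:2].astype(np.float32))
    print(n,m.sum(),ray(c,uu.mean(),vv.mean(),83.5).round(1),e)
for nm,(x0,x1,y0,y1) in {'pan':(400,535,95,230),'tray':(538,680,88,220)}.items():
    m=(w[...,0]>x0)&(w[...,0]<x1)&(w[...,1]>y0)&(w[...,1]<y1)&(w[...,2]>6)&(w[...,2]<25)
    P=w[m][:,:2].astype(np.float32); print(' ',nm,cv2.minAreaRect(P),cv2.minEnclosingCircle(P))
E
```

```text
wide 361 [ 578.8 -179.    83.5] ((579.0315551757812, -180.0163116455078), 18.16023826599121)
med 349 [ 559.6 -296.7   83.5] ((559.7293701171875, -298.8323059082031), 14.152941703796387)
  pan ((468.6330261230469, 162.28204345703125), (106.27752685546875, 107.05570983886719), 10.68973445892334) ((468.01885986328125, 162.12986755371094), 54.26016616821289)
  tray ((603.0069580078125, 153.02706909179688), (96.45463562011719, 107.77836608886719), 12.820161819458008) ((601.4541625976562, 153.15185546875), 70.42936706542969)
```

Emit:
drive_tool --steps '[{"delta_pos":[22.9,-35.9,-10],"yaw":-0.012,"hand":60},{"delta_pos":[22.9,-35.9,-10],"yaw":0,"hand":60},{"delta_pos":[22.9,-35.9,-10],"yaw":0,"hand":60},{"delta_pos":[22.7,-35.8,-10],"yaw":0,"hand":60},{"delta_pos":[0,0,-20],"yaw":0,"hand":60}]'

```text
clock: 2.53
eef_pos: [577.5, -178.3, 144.8]
eef_rot: [3.139, -0.003, 0.149]
wrist_force: [-0.6, -0.0, -0.1]
finger_gap: 60.0
```

Emit:
drive_tool --steps '[{"delta_pos":[0,0,-38],"yaw":0,"hand":60},{"delta_pos":[0,0,-38],"yaw":0,"hand":60},{"delta_pos":[0,0,0],"yaw":0,"hand":60},{"delta_pos":[0,0,0],"yaw":0,"hand":60}]'

```text
clock: 2.87
eef_pos: [574.3, -172.8, 67.6]
eef_rot: [-3.14, 0.003, 0.151]
wrist_force: [0.6, -0.2, 0.7]
finger_gap: 60.4
```

Emit:
drive_tool --steps '[{"delta_pos":[0,0,0],"yaw":0,"hand":10},{"delta_pos":[0,0,0],"yaw":0,"hand":10},{"delta_pos":[0,0,0],"yaw":0,"hand":10},{"delta_pos":[0,0,0],"yaw":0,"hand":10},{"delta_pos":[0,0,0],"yaw":0,"hand":10}]' --squeeze 15

```text
clock: 3.28
eef_pos: [575.3, -173.7, 69.5]
eef_rot: [3.14, -0.002, 0.148]
wrist_force: [0.1, -1.2, 1.8]
finger_gap: 30.3
```

Emit:
drive_tool --steps '[{"delta_pos":[0,0,0],"yaw":0,"hand":50},{"delta_pos":[1.9,-3.2,-1.5],"yaw":0,"hand":50},{"delta_pos":[1.9,-3.2,-1.5],"yaw":0,"hand":50},{"delta_pos":[0,0,0],"yaw":0,"hand":50}]'

```text
clock: 3.62
eef_pos: [578.7, -180.4, 64.9]
eef_rot: [-3.141, 0.0, 0.147]
wrist_force: [-0.6, -0.6, 0.3]
finger_gap: 49.7
```

```bash
python3 - <<'E'
from h import *
s=manip.read_state(); print(s['clock'],s['eef_pos'],s['eef_rot'],s['qd'].round(3))
c=snap('wrist','w1'); w=cloud(c);s=manip.read_state(); print(s['clock'],s['eef_pos'])
near=(np.hypot(w[...,0]-578,w[...,1]+180)<30)&(w[...,2]>8); m=near&(w[...,2]>79)&(w[...,2]<88); p=w[near]
vv,uu=np.nonzero(m)
print(m.sum(), uu.mean(),vv.mean(), ray(c,uu.mean(),vv.mean(),83.5))
E
```

```text
3.6167 [ 578.73097752 -180.38585809   64.86734272] [-3.14140002e+00  3.84411110e-04  1.47470694e-01] [ 0.006 -0.006  0.012  0.001  0.001  0.007]
3.6667 [ 578.60289536 -180.1295208    64.9157911 ]
1229 318.11635475996746 272.2034174125305 [ 580.96923769 -180.66911004   83.5       ]
```

View pics/w1.png

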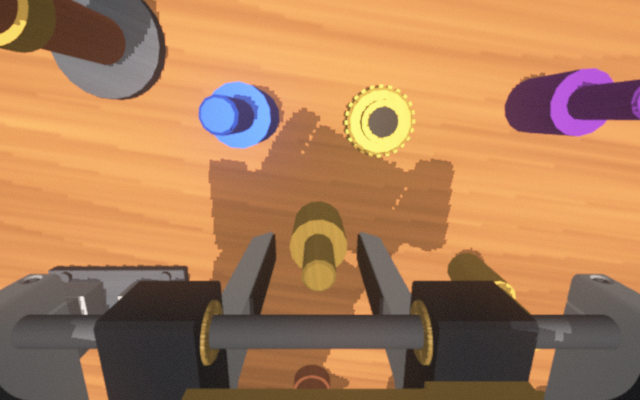

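The stub is at (318,272), standing midway between the fingers. Closing now.

Emit:
drive_tool --steps '[{"delta_pos":[0,0,0],"yaw":0.003,"hand":5},{"delta_pos":[0,0,0],"yaw":0,"hand":5},{"delta_pos":[0,0,0],"yaw":0,"hand":5},{"delta_pos":[0,0,0],"yaw":0,"hand":5},{"delta_pos":[0,0,0],"yaw":0,"hand":5}]' --squeeze 25

```text
clock: 4.08
eef_pos: [578.7, -179.8, 65.4]
eef_rot: [3.141, -0.0, 0.151]
wrist_force: [-0.2, -2.4, 3.0]
finger_gap: 20.2
```

Emit:
drive_tool --steps '[{"delta_pos":[0,0,0],"yaw":0,"hand":5},{"delta_pos":[0,0,20],"yaw":0,"hand":5},{"delta_pos":[0,0,35],"yaw":0,"hand":5},{"delta_pos":[0,0,30],"yaw":0,"hand":5},{"delta_pos":[0,0,0],"yaw":0,"hand":5}]'

```text
clock: 4.5
eef_pos: [580.5, -180.4, 156.0]
eef_rot: [3.138, -0.007, 0.151]
wrist_force: [0.5, 0.2, -4.6]
finger_gap: 17.4
```

Emit:
drive_tool --steps '[{"delta_pos":[-20,32,0],"yaw":0,"hand":5},{"delta_pos":[-20,32,0],"yaw":0,"hand":5},{"delta_pos":[-20,32,0],"yaw":0,"hand":5},{"delta_pos":[-20,32,0],"yaw":0,"hand":5},{"delta_pos":[-10.5,14.4,0],"yaw":0,"hand":5}]'

```text
clock: 4.92
eef_pos: [485.3, -34.5, 148.7]
eef_rot: [-3.14, 0.003, 0.152]
wrist_force: [1.2, -0.4, -5.1]
finger_gap: 17.6
```

Emit:
drive_tool --steps '[{"delta_pos":[0,0,-10],"yaw":0,"hand":5},{"delta_pos":[0,0,-10],"yaw":0,"hand":5},{"delta_pos":[0,0,0],"yaw":0,"hand":5},{"delta_pos":[0,0,0],"yaw":0,"hand":5}]'

```text
clock: 5.25
eef_pos: [487.9, -38.0, 129.0]
eef_rot: [-3.141, 0.002, 0.15]
wrist_force: [0.0, -1.0, -5.1]
finger_gap: 17.6
```

```bash
python3 - <<'E'
from h import *
c=snap('wrist','w2'); s=manip.read_state(); print(s['clock'],s['eef_pos'],s['eef_rot'],s['wrist_force'])
E
```

```text
5.3 [488.20979016 -38.09688406 129.603327  ] [-3.14126857e+00  1.27807841e-03  1.49862372e-01] [-0.35741748 -1.08782888 -5.23398302]
```

View pics/w2.png

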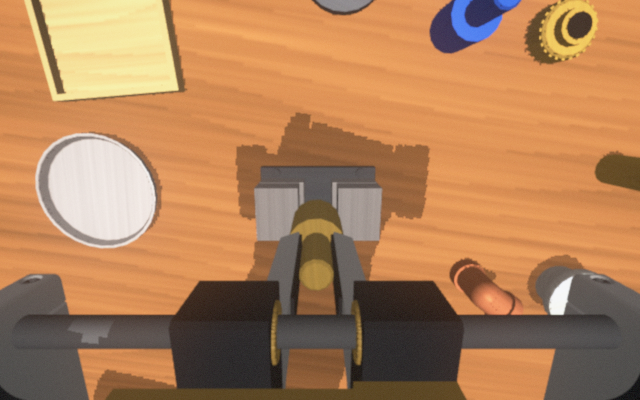

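The wide follower hangs upright over the gap: its axis is at column 318 and the gap is at 303–336. Lowering it gently.

Emit:
drive_tool --steps '[{"delta_pos":[0,0,-5],"yaw":0,"hand":5},{"delta_pos":[0,0,-4],"yaw":0,"hand":5},{"delta_pos":[0,0,-2],"yaw":0,"hand":5},{"delta_pos":[0,0,0],"yaw":0,"hand":5}]'

```text
clock: 5.63
eef_pos: [487.9, -37.6, 118.7]
eef_rot: [-3.141, 0.001, 0.151]
wrist_force: [-0.4, -0.5, -5.5]
finger_gap: 17.3
```

Emit:
drive_tool --steps '[{"delta_pos":[0,0,-1],"yaw":0,"hand":5},{"delta_pos":[0,0,-1],"yaw":0,"hand":5},{"delta_pos":[0,0,-1],"yaw":0,"hand":5}]'

```text
clock: 5.88
eef_pos: [488.2, -37.5, 116.4]
eef_rot: [3.142, -0.0, 0.151]
wrist_force: [0.3, 0.4, -6.3]
finger_gap: 17.5
```

Emit:
drive_tool --steps '[{"delta_pos":[0,0,-1],"yaw":0,"hand":5},{"delta_pos":[0,0,-1],"yaw":0,"hand":5}]'

```text
clock: 6.05
eef_pos: [488.7, -37.6, 115.2]
eef_rot: [3.141, -0.002, 0.151]
wrist_force: [-2.1, -1.4, 12.9]
finger_gap: 17.5
```

It stopped at the gap's top with the foot at about 50 mm and about 19 N contact, so this one is oversize. Holding briefly, then to the square tray.

Emit:
drive_tool --steps '[{"delta_pos":[0,0,0.3],"yaw":0,"hand":5},{"delta_pos":[0,0,0],"yaw":0,"hand":5},{"delta_pos":[0,0,0],"yaw":0,"hand":5},{"delta_pos":[0,0,0],"yaw":0,"hand":5}]'

```text
clock: 6.38
eef_pos: [488.6, -37.5, 115.3]
eef_rot: [3.141, -0.001, 0.151]
wrist_force: [-1.6, -0.4, 6.1]
finger_gap: 17.5
```

Emit:
drive_tool --steps '[{"delta_pos":[0,0,15],"yaw":0,"hand":5},{"delta_pos":[0,0,20],"yaw":0,"hand":5},{"delta_pos":[20,33,0],"yaw":0,"hand":5},{"delta_pos":[20,33,0],"yaw":0,"hand":5},{"delta_pos":[20,33,0],"yaw":0,"hand":5}]'

```text
clock: 6.8
eef_pos: [548.6, 62.7, 149.6]
eef_rot: [-3.142, -0.0, 0.149]
wrist_force: [0.9, -0.5, -5.3]
finger_gap: 17.4
```

Emit:
drive_tool --steps '[{"delta_pos":[20,33,-10],"yaw":0,"hand":5},{"delta_pos":[20,33,-20],"yaw":0,"hand":5},{"delta_pos":[17,27,-20],"yaw":0,"hand":5},{"delta_pos":[0,0,0],"yaw":0,"hand":5},{"delta_pos":[0,0,0],"yaw":0,"hand":5}]'

```text
clock: 7.22
eef_pos: [603.4, 154.3, 97.6]
eef_rot: [3.141, 0.004, 0.153]
wrist_force: [0.2, -1.0, -5.0]
finger_gap: 17.2
```

```bash
python3 - <<'E'
from h import *
c=snap('wrist','w3'); s=manip.read_state(); print(s['clock'],s['eef_pos'],s['eef_rot'],s['wrist_force'])
E
```

```text
7.2667 [603.74368472 153.3073255   99.25671767] [3.14136216e+00 2.14767325e-03 1.51666856e-01] [ 0.34240198 -0.64331898 -5.91760121]
```

View pics/w3.png

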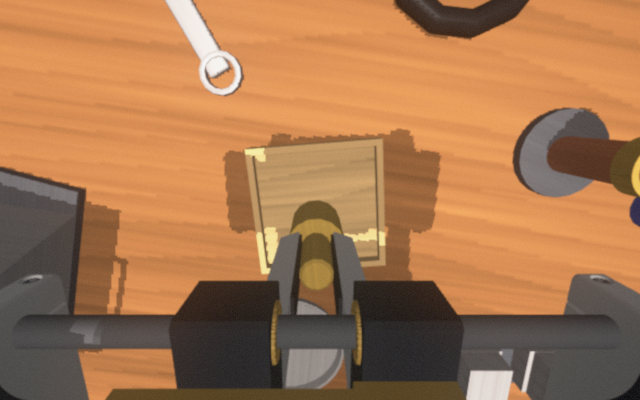

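```bash
python3 - <<'E'
from h import *
c=dict(np.load('w3.npz')); w=cloud(c)
m=(w[...,2]>9)&(w[...,2]<20)&(w[...,0]>530)&(w[...,0]<690)&(w[...,1]>75)&(w[...,1]<240)
n,lab,st,ce=cv2.connectedComponentsWithStats(m.astype(np.uint8)); P=w[m]; print(cv2.minAreaRect(P[:,:2].astype(np.float32)),P.min(0),P.max(0))
# corners from pixels
for uv in [(247,150),(384,139),(385,265),(263,272)]: print(ray(c,*uv,14).round())
E
```

```text
((608.1348266601562, 154.27203369140625), (106.21276092529297, 106.55545806884766), 13.131294250488281) [544.69821517  90.92691665   9.03518598] [671.44998586 217.4674558   16.08069571]
[647. 215.  14.]
[671. 113.  14.]
[568.  90.  14.]
[546. 192.  14.]
```

The tray is fully in view, corners about (247,150) to (385,265), and its centre is (608,154). That's 4 mm from the hand. Lowering into it.

Emit:
drive_tool --steps '[{"delta_pos":[3.5,0.5,-10],"yaw":0,"hand":5},{"delta_pos":[0,0,-10],"yaw":0,"hand":5},{"delta_pos":[0,0,-4],"yaw":0,"hand":5},{"delta_pos":[0,0,-1],"yaw":0,"hand":5},{"delta_pos":[0,0,0],"yaw":0,"hand":5}]'

```text
clock: 7.68
eef_pos: [607.6, 153.2, 75.2]
eef_rot: [-3.142, 0.0, 0.15]
wrist_force: [-0.1, 0.1, -5.6]
finger_gap: 17.4
```

Emit:
drive_tool --steps '[{"delta_pos":[0,0,-1],"yaw":0,"hand":5},{"delta_pos":[0,0,-1],"yaw":0,"hand":5},{"delta_pos":[0,0,-0.5],"yaw":0,"hand":5},{"delta_pos":[0,0,0],"yaw":0,"hand":5}]'

```text
clock: 8.02
eef_pos: [607.8, 153.7, 73.0]
eef_rot: [-3.142, -0.0, 0.151]
wrist_force: [0.4, 0.4, -5.3]
finger_gap: 17.5
```

Emit:
drive_tool --steps '[{"delta_pos":[0,0,-1],"yaw":0,"hand":5},{"delta_pos":[0,0,-1],"yaw":0,"hand":5},{"delta_pos":[0,0,-0.5],"yaw":0,"hand":5},{"delta_pos":[0,0,0],"yaw":0,"hand":5}]'

```text
clock: 8.35
eef_pos: [608.0, 153.8, 70.9]
eef_rot: [-3.142, -0.001, 0.151]
wrist_force: [-0.5, 0.2, -1.0]
finger_gap: 17.7
```

Emit:
drive_tool --steps '[{"delta_pos":[0,0,-0.4],"yaw":0,"hand":5},{"delta_pos":[0,0,0],"yaw":0,"hand":30},{"delta_pos":[0,0,0],"yaw":0,"hand":44},{"delta_pos":[0,0,0],"yaw":0,"hand":44},{"delta_pos":[0,0,0],"yaw":0,"hand":44}]'

```text
clock: 8.77
eef_pos: [607.8, 153.7, 70.1]
eef_rot: [-3.142, -0.0, 0.151]
wrist_force: [0.6, -0.6, -0.2]
finger_gap: 40.7
```

Emit:
drive_tool --steps '[{"delta_pos":[0,0,15],"yaw":0,"hand":44},{"delta_pos":[0,0,35],"yaw":0,"hand":44},{"delta_pos":[0,0,35],"yaw":0,"hand":44},{"delta_pos":[0,0,15],"yaw":0,"hand":44},{"delta_pos":[0,0,0],"yaw":0,"hand":44}]'

```text
clock: 9.18
eef_pos: [609.2, 153.9, 174.5]
eef_rot: [-3.141, -0.007, 0.151]
wrist_force: [-0.1, -0.0, 0.2]
finger_gap: 44.0
```

```bash
python3 - <<'E'
from h import *
c=snap('wrist','w4'); s=manip.read_state(); print(s['clock'],s['eef_pos'],s['eef_rot'],s['wrist_force'])
w=cloud(c); near=(np.hypot(w[...,0]-608,w[...,1]-154)<30)
p=w[near&(w[...,2]>80)&(w[...,2]<95)]; print(len(p),p.mean(0))
E
```

```text
9.2333 [608.37901967 153.79887034 171.70648739] [-3.14148006 -0.00323676  0.15080803] [-0.28045843  0.79398038 -0.55559189]
380 [609.3800919  155.18141132  87.65942842]
```

View pics/w4.png

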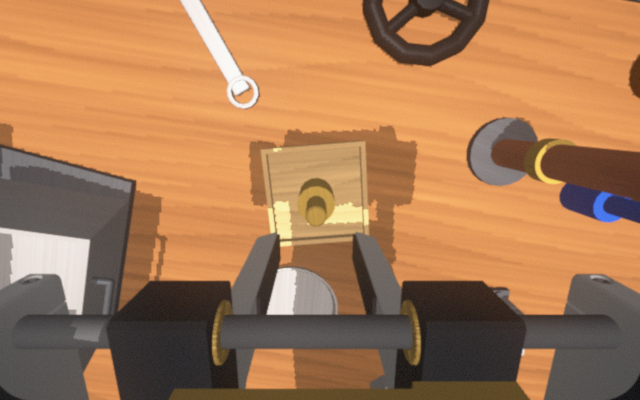

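The wide follower stands upright in the tray at (315,200), with stub top at 88 mm, as expected. Next is the medium one, by a route well clear of the riser.

Emit:
drive_tool --steps '[{"delta_pos":[-21,-32,0],"yaw":0,"hand":50},{"delta_pos":[-21,-32,0],"yaw":0,"hand":50},{"delta_pos":[-21,-32,0],"yaw":0,"hand":50},{"delta_pos":[-21,-32,0],"yaw":0,"hand":50},{"delta_pos":[-21,-32,0],"yaw":0,"hand":50}]'

```text
clock: 9.65
eef_pos: [500.8, -7.4, 168.3]
eef_rot: [-3.141, 0.002, 0.151]
wrist_force: [1.2, -0.9, -0.5]
finger_gap: 50.0
```

Emit:
drive_tool --steps '[{"delta_pos":[-15,-35,0],"yaw":0,"hand":50},{"delta_pos":[10,-36,0],"yaw":0,"hand":50},{"delta_pos":[12,-36,0],"yaw":0,"hand":50},{"delta_pos":[12,-36,0],"yaw":0,"hand":50},{"delta_pos":[12,-36,0],"yaw":0,"hand":50}]'

```text
clock: 10.07
eef_pos: [533.4, -187.1, 168.5]
eef_rot: [-3.141, 0.002, 0.151]
wrist_force: [2.0, 0.7, 1.2]
finger_gap: 49.8
```

Emit:
drive_tool --steps '[{"delta_pos":[12,-36,0],"yaw":0,"hand":50},{"delta_pos":[12,-36,0],"yaw":0,"hand":50},{"delta_pos":[2,-20,0],"yaw":0,"hand":50},{"delta_pos":[0,0,0],"yaw":0,"hand":50},{"delta_pos":[0,0,0],"yaw":0,"hand":50}]'

```text
clock: 10.48
eef_pos: [559.1, -277.7, 167.9]
eef_rot: [-3.14, 0.002, 0.149]
wrist_force: [0.0, 0.6, -0.2]
finger_gap: 50.3
```

```bash
python3 - <<'E'
from h import *
c=snap('wrist','w5'); s=manip.read_state(); print(s['clock'],s['eef_pos'],s['eef_rot'],s['wrist_force'])
w=cloud(c); near=(np.hypot(w[...,0]-559,w[...,1]+298)<30)
m=near&(w[...,2]>79)&(w[...,2]<88); vv,uu=np.nonzero(m); print(uu.mean(),vv.mean(),ray(c,uu.mean(),vv.mean(),83.5),cv2.minEnclosingCircle(w[near&(w[...,2]>8)][:,:2].astype(np.float32)))
E
```

```text
10.5333 [ 559.22131301 -276.77769315  168.38244082] [-3.13985634e+00  1.94699707e-03  1.50420416e-01] [-0.02188305 -0.21149836  0.06408471]
342.9944751381216 217.146408839779 [ 560.28273675 -299.22594532   83.5       ] ((570.4686279296875, -296.1434326171875), 22.613977432250977)
```

Emit:
drive_tool --steps '[{"delta_pos":[0.5,-22,0],"yaw":0,"hand":50},{"delta_pos":[0,0,-25],"yaw":0,"hand":50},{"delta_pos":[0,0,-25],"yaw":0,"hand":50},{"delta_pos":[0,0,-25],"yaw":0,"hand":50},{"delta_pos":[0,0,0],"yaw":0,"hand":50}]'

```text
clock: 10.95
eef_pos: [558.3, -296.7, 89.8]
eef_rot: [-3.136, 0.006, 0.152]
wrist_force: [-0.7, 0.4, -1.2]
finger_gap: 50.2
```

Emit:
drive_tool --steps '[{"delta_pos":[0.3,-1,-12],"yaw":0,"hand":50},{"delta_pos":[0,0,-14],"yaw":0,"hand":50},{"delta_pos":[0,0,0],"yaw":0,"hand":50},{"delta_pos":[0,0,0],"yaw":0,"hand":50}]'

```text
clock: 11.28
eef_pos: [560.9, -300.0, 69.8]
eef_rot: [3.141, -0.0, 0.151]
wrist_force: [-0.1, -0.1, 0.6]
finger_gap: 49.7
```

```bash
python3 - <<'E'
from h import *
c=snap('wrist','w6'); s=manip.read_state(); print(s['clock'],s['eef_pos'],s['eef_rot'],s['wrist_force'])
E
```

```text
11.3333 [ 561.13221363 -300.24809948   70.35668622] [ 3.14066404e+00 -1.16607691e-03  1.51197515e-01] [-0.45809028  0.55819585 -0.29308599]
```

View pics/w6.png

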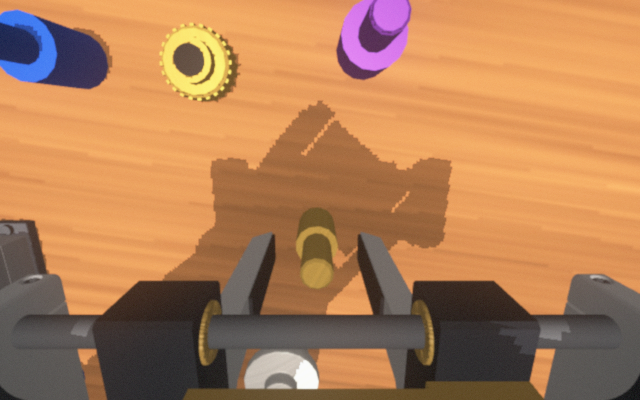

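The stub is at (317,272), between the fingers. Down 4 mm and close.

Emit:
drive_tool --steps '[{"delta_pos":[-1,0.5,-4],"yaw":0,"hand":50},{"delta_pos":[0,0,0],"yaw":0,"hand":5},{"delta_pos":[0,0,0],"yaw":0,"hand":5},{"delta_pos":[0,0,0],"yaw":0,"hand":5},{"delta_pos":[0,0,0],"yaw":0,"hand":5}]'

```text
clock: 11.75
eef_pos: [559.7, -299.9, 65.3]
eef_rot: [3.141, -0.0, 0.151]
wrist_force: [-0.4, 0.0, -0.7]
finger_gap: 26.9
```

Emit:
drive_tool --steps '[{"delta_pos":[0,0,0],"yaw":0,"hand":5},{"delta_pos":[0,0,0],"yaw":0,"hand":5},{"delta_pos":[0,0,0],"yaw":0,"hand":5}]'

```text
clock: 12.0
eef_pos: [559.6, -299.8, 65.1]
eef_rot: [3.142, -0.0, 0.151]
wrist_force: [-0.2, -0.1, 0.4]
finger_gap: 17.8
```

Emit:
drive_tool --steps '[{"delta_pos":[0,0,20],"yaw":0,"hand":5},{"delta_pos":[0,0,30],"yaw":0,"hand":5},{"delta_pos":[0,0,25],"yaw":0,"hand":5},{"delta_pos":[-9,32,0],"yaw":0,"hand":5},{"delta_pos":[-9,32,0],"yaw":0,"hand":5}]'

```text
clock: 12.42
eef_pos: [541.5, -236.1, 141.0]
eef_rot: [3.14, -0.002, 0.149]
wrist_force: [-0.3, 1.1, -3.8]
finger_gap: 17.6
```

Emit:
drive_tool --steps '[{"delta_pos":[-9,32,0],"yaw":0,"hand":5},{"delta_pos":[-9,32,0],"yaw":0,"hand":5},{"delta_pos":[-9,32,0],"yaw":0,"hand":5},{"delta_pos":[-9,32,0],"yaw":0,"hand":5},{"delta_pos":[-9,32,0],"yaw":0,"hand":5}]'

```text
clock: 12.83
eef_pos: [495.7, -74.4, 139.8]
eef_rot: [-3.141, 0.0, 0.151]
wrist_force: [0.4, 1.4, -2.9]
finger_gap: 17.5
```

Emit:
drive_tool --steps '[{"delta_pos":[-6,30,0],"yaw":0,"hand":5},{"delta_pos":[0,0,0],"yaw":0,"hand":5},{"delta_pos":[0,0,0],"yaw":0,"hand":5},{"delta_pos":[0,0,0],"yaw":0,"hand":5}]'

```text
clock: 13.17
eef_pos: [490.7, -46.1, 140.0]
eef_rot: [3.141, -0.0, 0.151]
wrist_force: [-0.2, 0.4, -3.4]
finger_gap: 17.4
```

Emit:
drive_tool --steps '[{"delta_pos":[-0.5,8,-5],"yaw":0,"hand":5},{"delta_pos":[0,0,-10],"yaw":0,"hand":5},{"delta_pos":[0,0,-5],"yaw":0,"hand":5},{"delta_pos":[0,0,0],"yaw":0,"hand":5},{"delta_pos":[0,0,0],"yaw":0,"hand":5}]'

```text
clock: 13.58
eef_pos: [489.9, -38.1, 119.4]
eef_rot: [-3.141, 0.001, 0.15]
wrist_force: [0.3, -0.0, -2.4]
finger_gap: 17.5
```

```bash
python3 - <<'E'
from h import *
c=snap('wrist','w7'); s=manip.read_state(); print(s['clock'],s['eef_pos'],s['eef_rot'],s['wrist_force'])
a=c['frame'][140:300,220:420,::-1]; cv2.imwrite('pics/w7c.png',cv2.resize(a,None,fx=3.7,fy=3.7,interpolation=cv2.INTER_CUBIC))
w=cloud(c)
m=(w[...,2]>44)&(w[...,2]<58)&(w[...,0]>430)&(w[...,0]<545)&(w[...,1]>-110)&(w[...,1]<40)
n,lab,st,ce=cv2.connectedComponentsWithStats(m.astype(np.uint8))
for i in range(1,n):
    if st[i,4]<200: continue
    p=w[lab==i]; print(' block',st[i],ce[i],cv2.minAreaRect(p[:,:2].astype(np.float32)),np.median(p[:,2]))
E
```

```text
13.6333 [490.10074198 -38.05581448 119.84765953] [-3.14148008e+00  4.16040047e-04  1.50417783e-01] [ 0.08915517 -0.35058746 -2.64334925]
 block [ 251  191   46   56 2240] [272.75669643 216.06651786] ((485.41558837890625, -5.727657318115234), (44.268917083740234, 34.20913314819336), 8.572040557861328) 49.834306185089815
 block [ 337  191   47   56 2294] [360.5771578  216.52353967] ((495.3035888671875, -70.61717224121094), (44.148101806640625, 34.36032485961914), 8.506410598754883) 49.83795257521591
```

View pics/w7c.png

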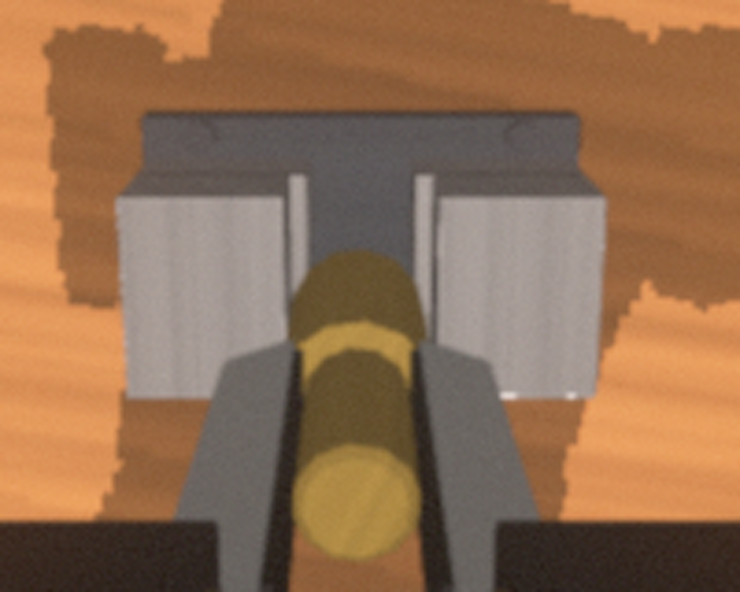

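The follower is centred over the gap within about 1 mm: land at crop column 357, gap centre at 361. Lowering.

Emit:
drive_tool --steps '[{"delta_pos":[0,-0.3,-4],"yaw":0,"hand":5},{"delta_pos":[0,0,-4],"yaw":0,"hand":5},{"delta_pos":[0,0,-3],"yaw":0,"hand":5}]'

```text
clock: 13.88
eef_pos: [490.0, -38.2, 108.6]
eef_rot: [-3.142, 0.0, 0.151]
wrist_force: [0.4, -0.3, -2.6]
finger_gap: 17.5
```

Emit:
drive_tool --steps '[{"delta_pos":[0,0,-4],"yaw":0,"hand":5},{"delta_pos":[0,0,-4],"yaw":0,"hand":5},{"delta_pos":[0,0,-3],"yaw":0,"hand":5},{"delta_pos":[0,0,-1],"yaw":0,"hand":5}]'

```text
clock: 14.22
eef_pos: [489.9, -38.0, 96.4]
eef_rot: [-3.141, 0.001, 0.151]
wrist_force: [-0.6, 1.0, -3.2]
finger_gap: 17.6
```

Emit:
drive_tool --steps '[{"delta_pos":[0,0,-1],"yaw":0,"hand":5},{"delta_pos":[0,0,-1],"yaw":0,"hand":5}]'

```text
clock: 14.38
eef_pos: [490.1, -38.1, 95.0]
eef_rot: [3.142, -0.0, 0.151]
wrist_force: [0.6, 0.1, -1.5]
finger_gap: 17.4
```

Emit:
drive_tool --steps '[{"delta_pos":[0,0,-1],"yaw":0,"hand":5},{"delta_pos":[0,0,-1],"yaw":0,"hand":5},{"delta_pos":[0,0,-0.5],"yaw":0,"hand":5}]'

```text
clock: 14.63
eef_pos: [490.3, -38.2, 92.8]
eef_rot: [3.141, -0.001, 0.151]
wrist_force: [-0.8, -0.7, 5.3]
finger_gap: 17.3
```

It passed the go gap and stopped on the ledge with the foot at about 28 mm, so this one is good. Hold, then to the round pan.

Emit:
drive_tool --steps '[{"delta_pos":[0,0,-0.3],"yaw":0,"hand":5},{"delta_pos":[0,0,0],"yaw":0,"hand":5},{"delta_pos":[0,0,0],"yaw":0,"hand":5},{"delta_pos":[0,0,0],"yaw":0,"hand":5}]'

```text
clock: 14.97
eef_pos: [490.4, -38.2, 92.8]
eef_rot: [3.141, -0.001, 0.151]
wrist_force: [-1.5, 0.5, 6.1]
finger_gap: 17.8
```

Emit:
drive_tool --steps '[{"delta_pos":[0,0,10],"yaw":0,"hand":5},{"delta_pos":[0,0,20],"yaw":0,"hand":5},{"delta_pos":[0,0,25],"yaw":0,"hand":5},{"delta_pos":[0,0,0],"yaw":0,"hand":5}]'

```text
clock: 15.3
eef_pos: [491.7, -38.3, 151.6]
eef_rot: [3.14, -0.006, 0.151]
wrist_force: [-0.5, 0.7, -1.5]
finger_gap: 17.5
```

Emit:
drive_tool --steps '[{"delta_pos":[-4,33,0],"yaw":0,"hand":5},{"delta_pos":[-4,33,0],"yaw":0,"hand":5},{"delta_pos":[-4,33,0],"yaw":0,"hand":5},{"delta_pos":[-4,33,-10],"yaw":0,"hand":5},{"delta_pos":[-4,33,-10],"yaw":0,"hand":5}]'

```text
clock: 15.72
eef_pos: [469.7, 128.4, 127.0]
eef_rot: [-3.142, -0.001, 0.151]
wrist_force: [0.6, 0.0, -2.9]
finger_gap: 17.9
```

Emit:
drive_tool --steps '[{"delta_pos":[-2,33,-15],"yaw":0,"hand":5},{"delta_pos":[0,0,0],"yaw":0,"hand":5},{"delta_pos":[0,0,0],"yaw":0,"hand":5}]'

```text
clock: 15.97
eef_pos: [467.2, 161.0, 111.1]
eef_rot: [3.141, 0.002, 0.154]
wrist_force: [0.2, -0.7, -2.4]
finger_gap: 17.1
```

```bash
python3 - <<'E'
from h import *
c=snap('wrist','w8'); s=manip.read_state(); print(s['clock'],s['eef_pos'],s['eef_rot'],s['wrist_force'])
w=cloud(c)
m=(w[...,2]>7)&(w[...,2]<16)&(np.hypot(w[...,0]-468,w[...,1]-162)<65); P=w[m][:,:2].astype(np.float32); print(cv2.minEnclosingCircle(P),cv2.minAreaRect(P))
E
```

```text
16.0167 [467.74311205 160.05577081 111.7458223 ] [3.14133220e+00 1.01753998e-03 1.52124801e-01] [ 0.31324435 -0.25072357 -2.9540769 ]
((468.39752197265625, 162.1665496826172), 53.74065017700195) ((475.7781982421875, 163.12957763671875), (92.29766845703125, 106.9894027709961), 8.1010160446167)
```

View pics/w8.png

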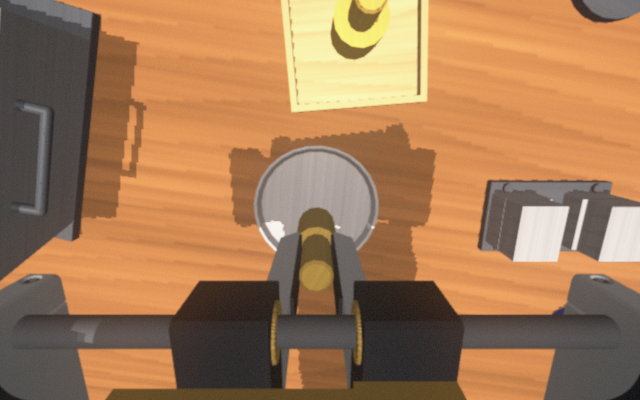

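The pan centre is (468.4,162.2) and the follower hangs over it. Lowering; the floor should come at TCP 69.

Emit:
drive_tool --steps '[{"delta_pos":[0.5,1.5,-12],"yaw":0,"hand":5},{"delta_pos":[0,0,-13],"yaw":0,"hand":5},{"delta_pos":[0,0,-10],"yaw":0,"hand":5},{"delta_pos":[0,0,-3],"yaw":0,"hand":5},{"delta_pos":[0,0,0],"yaw":0,"hand":5}]'

```text
clock: 16.43
eef_pos: [468.4, 160.7, 73.7]
eef_rot: [3.141, 0.001, 0.15]
wrist_force: [0.7, 0.0, -3.0]
finger_gap: 17.0
```

Emit:
drive_tool --steps '[{"delta_pos":[0,0,-1],"yaw":0,"hand":5},{"delta_pos":[0,0,-1],"yaw":0,"hand":5},{"delta_pos":[0,0,-0.5],"yaw":0,"hand":5}]'

```text
clock: 16.68
eef_pos: [468.8, 161.4, 72.2]
eef_rot: [-3.142, -0.001, 0.151]
wrist_force: [0.7, -0.3, -2.5]
finger_gap: 17.8
```

Emit:
drive_tool --steps '[{"delta_pos":[0,0,-1],"yaw":0,"hand":5},{"delta_pos":[0,0,-1],"yaw":0,"hand":5},{"delta_pos":[0,0,-0.5],"yaw":0,"hand":5},{"delta_pos":[0,0,0],"yaw":0,"hand":5}]'

```text
clock: 17.02
eef_pos: [468.6, 161.4, 69.2]
eef_rot: [3.142, 0.0, 0.151]
wrist_force: [0.1, -0.2, -2.4]
finger_gap: 17.6
```

Emit:
drive_tool --steps '[{"delta_pos":[0,0,-0.5],"yaw":0,"hand":5},{"delta_pos":[0,0,-0.3],"yaw":0,"hand":5},{"delta_pos":[0,0,0],"yaw":0,"hand":5}]'

```text
clock: 17.27
eef_pos: [468.8, 161.5, 69.1]
eef_rot: [-3.142, -0.001, 0.151]
wrist_force: [-2.9, -0.6, 6.5]
finger_gap: 17.7
```

Emit:
drive_tool --steps '[{"delta_pos":[0,0,0],"yaw":0,"hand":30},{"delta_pos":[0,0,0],"yaw":0,"hand":44},{"delta_pos":[0,0,0],"yaw":0,"hand":44},{"delta_pos":[0,0,0],"yaw":0,"hand":44},{"delta_pos":[0,0,15],"yaw":0,"hand":44}]'

```text
clock: 17.68
eef_pos: [467.4, 161.1, 81.5]
eef_rot: [3.141, 0.004, 0.151]
wrist_force: [-0.4, -0.2, 0.0]
finger_gap: 43.3
```

Emit:
drive_tool --steps '[{"delta_pos":[0,0,35],"yaw":0,"hand":44},{"delta_pos":[0,0,35],"yaw":0,"hand":44},{"delta_pos":[0,0,15],"yaw":0,"hand":44},{"delta_pos":[0,0,0],"yaw":0,"hand":44}]'

```text
clock: 18.02
eef_pos: [470.0, 161.8, 172.1]
eef_rot: [-3.141, -0.006, 0.151]
wrist_force: [0.4, 0.5, -0.3]
finger_gap: 43.8
```

```bash
python3 - <<'E'
from h import *
c=snap('wrist','w9'); s=manip.read_state(); print(s['clock'],s['eef_pos'],s['eef_rot'],s['wrist_force'])
w=cloud(c); near=(np.hypot(w[...,0]-468,w[...,1]-162)<40)
p=w[near&(w[...,2]>80)&(w[...,2]<95)]; print(len(p),p.mean(0))
E
```

```text
18.0667 [469.18827623 161.56065076 169.74010052] [-3.14125402e+00 -3.11050373e-03  1.50843281e-01] [ 0.15713809 -0.1119372  -0.39112472]
380 [469.3348896  162.21536677  86.71169706]
```

View pics/w9.png

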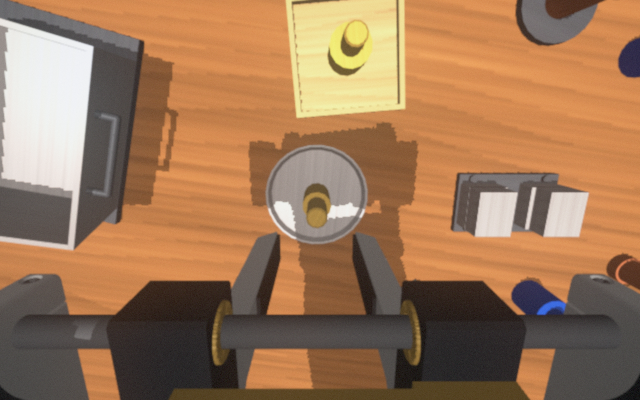

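The good follower stands in the pan at (316,205), stub top at 87 mm. Now the slim one near (446,-397).

Emit:
drive_tool --steps '[{"delta_pos":[-1.5,-35,0],"yaw":0,"hand":50},{"delta_pos":[-1.5,-35,0],"yaw":0,"hand":50},{"delta_pos":[-1.5,-35,0],"yaw":0,"hand":50},{"delta_pos":[-1.5,-35,0],"yaw":0,"hand":50},{"delta_pos":[-1.5,-35,0],"yaw":0,"hand":50}]'

```text
clock: 18.48
eef_pos: [460.1, -15.0, 166.9]
eef_rot: [-3.141, 0.002, 0.151]
wrist_force: [-0.1, -0.6, 0.6]
finger_gap: 50.1
```

Emit:
drive_tool --steps '[{"delta_pos":[-1.5,-35,0],"yaw":0,"hand":50},{"delta_pos":[-1.5,-35,0],"yaw":0,"hand":50},{"delta_pos":[-1.5,-35,0],"yaw":0,"hand":50},{"delta_pos":[-1.5,-35,0],"yaw":0,"hand":50},{"delta_pos":[-1.5,-35,0],"yaw":0,"hand":50}]'

```text
clock: 18.9
eef_pos: [452.7, -190.1, 166.9]
eef_rot: [-3.14, 0.002, 0.151]
wrist_force: [1.3, -0.4, 0.2]
finger_gap: 50.2
```

Emit:
drive_tool --steps '[{"delta_pos":[-1.5,-35,0],"yaw":0,"hand":50},{"delta_pos":[-1.5,-35,0],"yaw":0,"hand":50},{"delta_pos":[-1.5,-35,0],"yaw":0,"hand":50},{"delta_pos":[-1.5,-35,0],"yaw":0,"hand":50},{"delta_pos":[-1.5,-35,0],"yaw":0,"hand":50}]'

```text
clock: 19.32
eef_pos: [445.2, -365.0, 166.5]
eef_rot: [-3.14, 0.002, 0.151]
wrist_force: [0.8, -0.9, -0.3]
finger_gap: 49.9
```

Emit:
drive_tool --steps '[{"delta_pos":[-1.5,-30,0],"yaw":0,"hand":50},{"delta_pos":[0,0,0],"yaw":0,"hand":50},{"delta_pos":[0,0,0],"yaw":0,"hand":50},{"delta_pos":[0,0,0],"yaw":0,"hand":50}]'

```text
clock: 19.65
eef_pos: [444.3, -392.8, 167.0]
eef_rot: [-3.14, 0.001, 0.151]
wrist_force: [0.4, -0.3, -0.6]
finger_gap: 49.8
```

```bash
python3 - <<'E'
from h import *
c=snap('wrist','w10'); s=manip.read_state(); print(s['clock'],s['eef_pos'],s['eef_rot'],s['wrist_force'])
w=cloud(c); near=(np.hypot(w[...,0]-445,w[...,1]+397)<30)
m=near&(w[...,2]>79)&(w[...,2]<88); vv,uu=np.nonzero(m); print(uu.mean(),vv.mean(),ray(c,uu.mean(),vv.mean(),83.5),len(uu))
E
```

```text
19.7 [ 444.56411769 -392.51844638  167.45524255] [-3.14016775e+00  8.75076738e-04  1.51487278e-01] [ 0.85436246 -0.31020395 -0.0854377 ]
323.6830601092896 214.18852459016392 [ 446.02935851 -398.28025492   83.5       ] 366
```

View pics/w10.png

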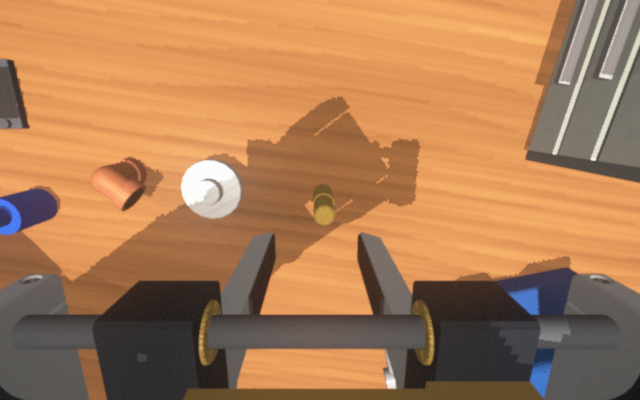

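The slim follower is at (323,214), about 6 mm off the hand's centre. Shifting over it, down, and grip.

Emit:
drive_tool --steps '[{"delta_pos":[1,-5.5,-20],"yaw":0,"hand":50},{"delta_pos":[0,0,-20],"yaw":0,"hand":50},{"delta_pos":[0,0,-20],"yaw":0,"hand":50},{"delta_pos":[0,0,-20],"yaw":0,"hand":50},{"delta_pos":[0,0,0],"yaw":0,"hand":50}]'

```text
clock: 20.12
eef_pos: [444.6, -396.7, 84.7]
eef_rot: [-3.137, 0.004, 0.152]
wrist_force: [0.0, 0.8, -0.9]
finger_gap: 50.2
```

Emit:
drive_tool --steps '[{"delta_pos":[0,0,-12],"yaw":0,"hand":50},{"delta_pos":[0,0,-8],"yaw":0,"hand":50},{"delta_pos":[0,0,0],"yaw":0,"hand":50},{"delta_pos":[0,0,0],"yaw":0,"hand":50}]'

```text
clock: 20.45
eef_pos: [445.7, -399.0, 68.7]
eef_rot: [3.142, -0.0, 0.151]
wrist_force: [-0.3, 0.0, -0.1]
finger_gap: 50.0
```

Emit:
drive_tool --steps '[{"delta_pos":[0,0.8,-3],"yaw":0,"hand":50},{"delta_pos":[0,0,0],"yaw":0,"hand":5},{"delta_pos":[0,0,0],"yaw":0,"hand":5},{"delta_pos":[0,0,0],"yaw":0,"hand":5},{"delta_pos":[0,0,0],"yaw":0,"hand":5}]'

```text
clock: 20.87
eef_pos: [445.6, -398.4, 65.7]
eef_rot: [3.141, -0.0, 0.151]
wrist_force: [-0.0, -0.1, 0.1]
finger_gap: 26.9
```

Emit:
drive_tool --steps '[{"delta_pos":[0,0,0],"yaw":0,"hand":5},{"delta_pos":[0,0,0],"yaw":0,"hand":5},{"delta_pos":[0,0,0],"yaw":0,"hand":5}]'

```text
clock: 21.12
eef_pos: [445.6, -398.4, 65.5]
eef_rot: [3.141, -0.0, 0.151]
wrist_force: [-0.3, -0.0, 1.2]
finger_gap: 17.7
```

Emit:
drive_tool --steps '[{"delta_pos":[0,0,20],"yaw":0,"hand":5},{"delta_pos":[0,0,30],"yaw":0,"hand":5},{"delta_pos":[0,0,30],"yaw":0,"hand":5},{"delta_pos":[4,33,0],"yaw":0,"hand":5},{"delta_pos":[4,33,0],"yaw":0,"hand":5}]'

```text
clock: 21.53
eef_pos: [453.6, -332.7, 146.8]
eef_rot: [3.14, -0.002, 0.148]
wrist_force: [0.4, 0.5, -2.1]
finger_gap: 17.3
```

Emit:
drive_tool --steps '[{"delta_pos":[4,33,0],"yaw":0,"hand":5},{"delta_pos":[4,33,0],"yaw":0,"hand":5},{"delta_pos":[4,33,0],"yaw":0,"hand":5},{"delta_pos":[4,33,0],"yaw":0,"hand":5},{"delta_pos":[4,33,0],"yaw":0,"hand":5}]'

```text
clock: 21.95
eef_pos: [473.3, -165.7, 145.3]
eef_rot: [-3.141, 0.0, 0.151]
wrist_force: [1.5, 0.9, -2.8]
finger_gap: 17.5
```

Emit:
drive_tool --steps '[{"delta_pos":[4,33,0],"yaw":0,"hand":5},{"delta_pos":[4,33,0],"yaw":0,"hand":5},{"delta_pos":[4,33,0],"yaw":0,"hand":5},{"delta_pos":[0,0,0],"yaw":0,"hand":5},{"delta_pos":[0,0,0],"yaw":0,"hand":5}]'

```text
clock: 22.37
eef_pos: [485.6, -67.0, 145.3]
eef_rot: [-3.142, 0.0, 0.154]
wrist_force: [0.3, -0.7, -3.0]
finger_gap: 17.5
```

Emit:
drive_tool --steps '[{"delta_pos":[4.6,28.8,0],"yaw":0,"hand":5},{"delta_pos":[0,0,-10],"yaw":0,"hand":5},{"delta_pos":[0,0,-10],"yaw":0,"hand":5},{"delta_pos":[0,0,-4],"yaw":0,"hand":5},{"delta_pos":[0,0,0],"yaw":0,"hand":5}]'

```text
clock: 22.78
eef_pos: [489.4, -40.4, 120.0]
eef_rot: [-3.141, 0.002, 0.15]
wrist_force: [-0.2, 0.2, -2.8]
finger_gap: 17.5
```

Emit:
drive_tool --steps '[{"delta_pos":[0,0,0],"yaw":0,"hand":5}]'

```text
clock: 22.87
eef_pos: [490.0, -40.4, 121.2]
eef_rot: [-3.141, 0.001, 0.15]
wrist_force: [-0.2, -0.6, -1.9]
finger_gap: 17.4
```

```bash
python3 - <<'E'
from h import *
c=snap('wrist','w11'); s=manip.read_state(); print(s['clock'],s['eef_pos'],s['eef_rot'],s['wrist_force'])
a=c['frame'][140:300,220:420,::-1]; cv2.imwrite('pics/w11c.png',cv2.resize(a,None,fx=3.7,fy=3.7,interpolation=cv2.INTER_CUBIC))
E
```

```text
22.9167 [490.21399102 -40.24088739 121.51851511] [3.14154872e+00 4.77798989e-05 1.49806536e-01] [-0.50388622 -0.72693342 -1.23258354]
```

View pics/w11c.png

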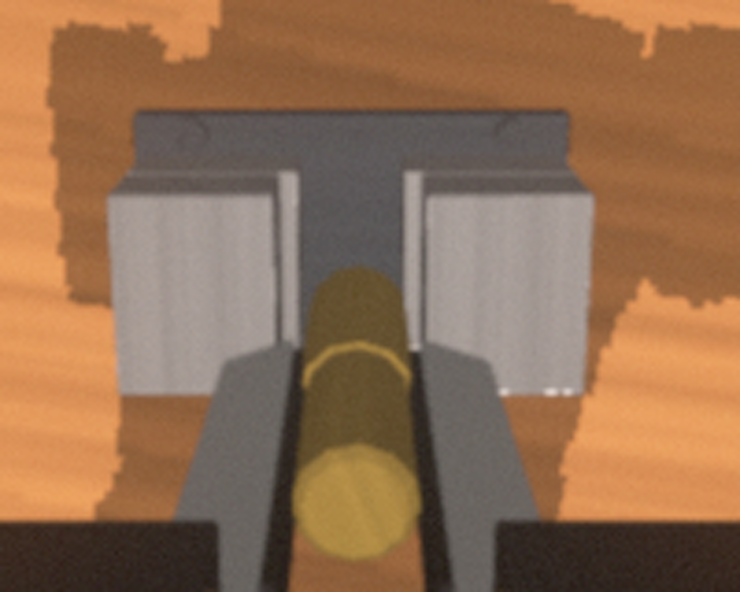

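At this pose the follower sits 1–2 mm right of the gap centre (column 357 against 351). Shifting +1.7 mm in y and lowering, with the forces watched.

Emit:
drive_tool --steps '[{"delta_pos":[0,1.7,0],"yaw":0,"hand":5},{"delta_pos":[0,0,-4],"yaw":0,"hand":5},{"delta_pos":[0,0,-4],"yaw":0,"hand":5},{"delta_pos":[0,0,-4],"yaw":0,"hand":5}]'

```text
clock: 23.25
eef_pos: [490.1, -37.8, 109.1]
eef_rot: [3.142, -0.0, 0.151]
wrist_force: [-0.4, -0.6, -1.1]
finger_gap: 17.3
```

Emit:
drive_tool --steps '[{"delta_pos":[0,0,-4],"yaw":0,"hand":5},{"delta_pos":[0,0,-4],"yaw":0,"hand":5},{"delta_pos":[0,0,-4],"yaw":0,"hand":5}]'

```text
clock: 23.5
eef_pos: [490.1, -37.8, 96.9]
eef_rot: [-3.142, 0.0, 0.151]
wrist_force: [-0.8, 0.8, -1.4]
finger_gap: 17.3
```

Emit:
drive_tool --steps '[{"delta_pos":[0,0,-2],"yaw":0,"hand":5},{"delta_pos":[0,0,-2],"yaw":0,"hand":5},{"delta_pos":[0,0,-1],"yaw":0,"hand":5}]'

```text
clock: 23.75
eef_pos: [490.1, -37.8, 92.1]
eef_rot: [-3.142, 0.0, 0.151]
wrist_force: [0.3, -0.1, -2.3]
finger_gap: 17.3
```

Emit:
drive_tool --steps '[{"delta_pos":[0,0,-2],"yaw":0,"hand":5},{"delta_pos":[0,0,-2],"yaw":0,"hand":5}]'

```text
clock: 23.92
eef_pos: [490.3, -37.8, 88.4]
eef_rot: [3.141, -0.0, 0.151]
wrist_force: [-0.2, -0.2, -2.5]
finger_gap: 17.7
```

It has passed the no-go ledge (foot at about 23 mm) with no resistance. On down to the floor.

Emit:
drive_tool --steps '[{"delta_pos":[0,-0.3,-4],"yaw":0,"hand":5},{"delta_pos":[0,0,-4],"yaw":0,"hand":5},{"delta_pos":[0,0,-3],"yaw":0,"hand":5}]'

```text
clock: 24.17
eef_pos: [490.0, -38.1, 76.9]
eef_rot: [-3.141, 0.0, 0.151]
wrist_force: [0.1, 0.3, -1.7]
finger_gap: 17.5
```

Emit:
drive_tool --steps '[{"delta_pos":[0,0,-1.5],"yaw":0,"hand":5},{"delta_pos":[0,0,-1],"yaw":0,"hand":5},{"delta_pos":[0,0,-0.5],"yaw":0,"hand":5}]'

```text
clock: 24.42
eef_pos: [490.1, -38.1, 74.3]
eef_rot: [-3.142, 0.0, 0.151]
wrist_force: [0.2, 0.1, -2.0]
finger_gap: 17.4
```

Emit:
drive_tool --steps '[{"delta_pos":[0,0,-0.5],"yaw":0,"hand":5},{"delta_pos":[0,0,-0.5],"yaw":0,"hand":5},{"delta_pos":[0,0,0],"yaw":0,"hand":5}]'

```text
clock: 24.67
eef_pos: [490.3, -38.1, 73.6]
eef_rot: [3.142, -0.0, 0.151]
wrist_force: [0.6, -0.6, -1.8]
finger_gap: 17.1
```

Emit:
drive_tool --steps '[{"delta_pos":[0,0,-0.5],"yaw":0,"hand":5},{"delta_pos":[0,0,0],"yaw":0,"hand":5},{"delta_pos":[0,0,0],"yaw":0,"hand":5}]'

```text
clock: 24.92
eef_pos: [490.5, -38.1, 73.5]
eef_rot: [3.141, -0.001, 0.151]
wrist_force: [-1.2, 1.0, 5.5]
finger_gap: 17.8
```

Emit:
drive_tool --steps '[{"delta_pos":[0,0,15],"yaw":0,"hand":5},{"delta_pos":[0,0,25],"yaw":0,"hand":5},{"delta_pos":[0,0,30],"yaw":0,"hand":5},{"delta_pos":[0,0,30],"yaw":0,"hand":5},{"delta_pos":[0,0,30],"yaw":0,"hand":5}]'

```text
clock: 25.33
eef_pos: [489.8, -38.1, 204.2]
eef_rot: [-3.141, 0.0, 0.151]
wrist_force: [0.9, 0.1, -1.8]
finger_gap: 17.3
```

Emit:
drive_tool --steps '[{"delta_pos":[1,33,0],"yaw":0,"hand":5},{"delta_pos":[1,35,0],"yaw":0,"hand":5},{"delta_pos":[1,35,0],"yaw":0,"hand":5},{"delta_pos":[1,35,0],"yaw":0,"hand":5},{"delta_pos":[1,35,0],"yaw":0,"hand":5}]'

```text
clock: 25.75
eef_pos: [494.8, 136.5, 202.9]
eef_rot: [-3.142, -0.0, 0.151]
wrist_force: [0.7, 0.8, -2.5]
finger_gap: 17.5
```

Emit:
drive_tool --steps '[{"delta_pos":[1,35,0],"yaw":0,"hand":5},{"delta_pos":[1,35,0],"yaw":0,"hand":5},{"delta_pos":[1,35,0],"yaw":0,"hand":5},{"delta_pos":[0,0,0],"yaw":0,"hand":5},{"delta_pos":[0,0,0],"yaw":0,"hand":5}]'

```text
clock: 26.17
eef_pos: [497.7, 241.2, 202.3]
eef_rot: [3.141, 0.001, 0.153]
wrist_force: [-0.2, -0.2, -2.1]
finger_gap: 17.1
```

```bash
python3 - <<'E'
from h import *
c=snap('wrist','w12'); s=manip.read_state(); print(s['clock'],s['eef_pos'],s['eef_rot'],s['wrist_force'],s['joints'].round(2))
E
```

```text
26.2167 [497.92312253 240.03497285 202.45835513] [3.14122445e+00 7.72190800e-04 1.51968463e-01] [-0.43738266 -0.52528439 -1.85054143] [ 0.38  0.32  1.54 -0.    1.28  1.8 ]
```

View pics/w12.png

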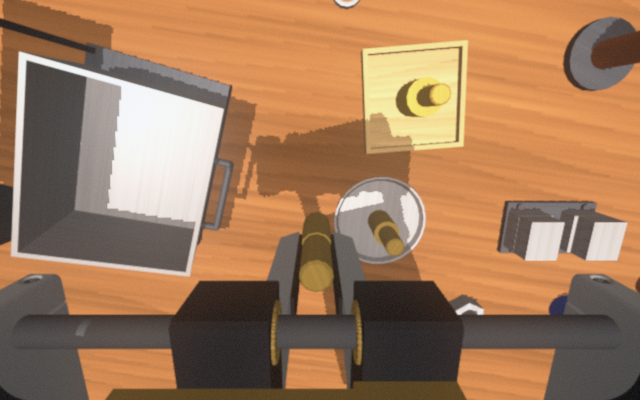

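The bin mouth is in view: rim corners about (22,55), (230,88), (188,273) and (14,255). Both put-away followers still stand upright. Measuring the rim.

```bash
python3 - <<'E'
from h import *
c=dict(np.load('w12.npz')); w=cloud(c)
for u,v in [(23,57),(228,90),(188,271),(16,253)]:
    P=w[v-3:v+4,u-3:u+4].reshape(-1,3); print(P[np.argmax(P[:,2])].round())
m=(w[...,1]>300)&(w[...,1]<470)&(w[...,2]>8)&(w[...,2]<60)&(w[...,0]>440)&(w[...,0]<570)
A=w[m]; 
for y in range(340,480,20):
    q=A[abs(A[:,1]-y)<4]; print(y,len(q),q[:,0].min().round() if len(q) else'',q[:,0].max().round() if len(q) else '',np.median(q[:,2]).round() if len(q) else '')
E
```

```text
[581. 449. 141.]
[584. 352.  11.]
[428. 347. 110.]
[439. 467. 141.]
340 5 534.0 566.0 52.0
360 172 442.0 563.0 17.0
380 917 440.0 566.0 20.0
400 976 440.0 569.0 25.0
420 1046 440.0 570.0 31.0
440 1112 440.0 570.0 36.0
460 1172 440.0 570.0 41.0
```

Emit:
drive_tool --steps '[{"delta_pos":[1,31,0],"yaw":0,"hand":5},{"delta_pos":[1,31,0],"yaw":0,"hand":5},{"delta_pos":[1,31,0],"yaw":0,"hand":5},{"delta_pos":[1,31,0],"yaw":0,"hand":5},{"delta_pos":[1,25,0],"yaw":0,"hand":5}]'

```text
clock: 26.63
eef_pos: [503.5, 389.5, 202.9]
eef_rot: [3.142, 0.0, 0.15]
wrist_force: [-0.3, -0.2, -2.4]
finger_gap: 17.5
```

Emit:
drive_tool --steps '[{"delta_pos":[0,0,0],"yaw":0,"hand":5},{"delta_pos":[0,0,0],"yaw":0,"hand":5}]'

```text
clock: 26.8
eef_pos: [503.4, 388.5, 202.4]
eef_rot: [3.141, 0.001, 0.151]
wrist_force: [0.2, -0.4, -2.1]
finger_gap: 17.3
```

```bash
python3 - <<'E'
from h import *
c=snap('top','t13'); s=manip.read_state(); print(s['clock'],s['eef_pos'],s['eef_rot'])
c=snap('wrist','w13')
E
```

```text
26.85 [503.51452668 387.75509026 202.60688154] [3.14104327e+00 5.57026609e-04 1.50031365e-01]
```

View pics/w13.png

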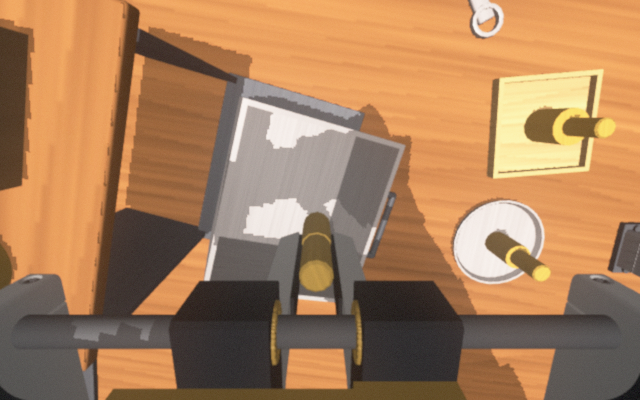

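View pics/t13.png

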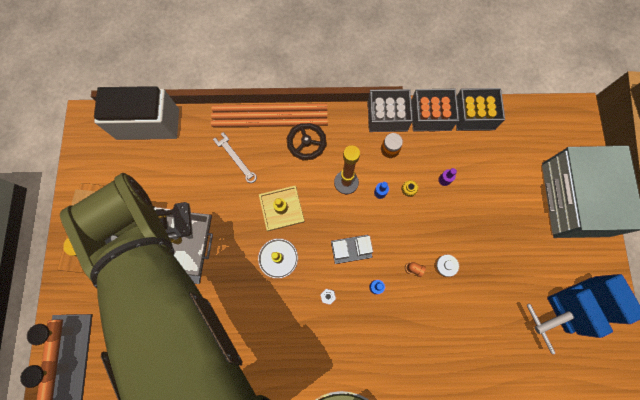

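The follower hangs over the mouth at (316,230). Lowering it inside the rim and releasing.

Emit:
drive_tool --steps '[{"delta_pos":[0,3,-15],"yaw":0,"hand":5},{"delta_pos":[0,0,-20],"yaw":0,"hand":5},{"delta_pos":[0,0,-15],"yaw":0,"hand":5},{"delta_pos":[0,0,-10],"yaw":0,"hand":5},{"delta_pos":[0,0,0],"yaw":0,"hand":5}]'

```text
clock: 27.32
eef_pos: [502.9, 390.3, 141.0]
eef_rot: [3.14, 0.003, 0.149]
wrist_force: [0.2, 0.2, -2.7]
finger_gap: 17.3
```

Emit:
drive_tool --steps '[{"delta_pos":[0,0,0],"yaw":0,"hand":5},{"delta_pos":[0,0,0],"yaw":0,"hand":34},{"delta_pos":[0,0,0],"yaw":0,"hand":34},{"delta_pos":[0,0,0],"yaw":0,"hand":34},{"delta_pos":[0,0,0],"yaw":0,"hand":34}]'

```text
clock: 27.73
eef_pos: [503.4, 392.0, 143.7]
eef_rot: [-3.141, -0.001, 0.151]
wrist_force: [-0.0, -0.5, -0.6]
finger_gap: 34.0
```

Emit:
drive_tool --steps '[{"delta_pos":[0,0,25],"yaw":0,"hand":34},{"delta_pos":[0,0,25],"yaw":0,"hand":34},{"delta_pos":[0,0,25],"yaw":0,"hand":34},{"delta_pos":[0,-30,5],"yaw":0,"hand":34},{"delta_pos":[0,-35,0],"yaw":0,"hand":34}]'

```text
clock: 28.15
eef_pos: [503.3, 327.7, 225.1]
eef_rot: [-3.14, -0.004, 0.153]
wrist_force: [1.1, -0.8, -0.6]
finger_gap: 34.1
```

Emit:
drive_tool --steps '[{"delta_pos":[-15,-35,0],"yaw":0,"hand":34},{"delta_pos":[-25,-30,0],"yaw":0,"hand":34},{"delta_pos":[-30,-15,0],"yaw":0,"hand":34},{"delta_pos":[-30,0,0],"yaw":0,"hand":34},{"delta_pos":[0,0,0],"yaw":0,"hand":34}]'

```text
clock: 28.57
eef_pos: [400.0, 246.2, 223.7]
eef_rot: [-3.141, -0.0, 0.151]
wrist_force: [0.2, -0.6, 0.9]
finger_gap: 34.3
```

```bash
python3 - <<'E'
from h import *
s=manip.read_state(); print(s['clock'],s['eef_pos'],s['wrist_force'])
for n in ['top','scene','wrist']: c=snap(n,n+'14')
a=cv2.imread('pics/top14.png')[100:320,40:520]; cv2.imwrite('pics/top14c.png',cv2.resize(a,None,fx=1.66,fy=1.66,interpolation=cv2.INTER_CUBIC))
E
```

```text
28.5667 [400.02287123 246.16351108 223.70034872] [ 0.24439339 -0.59838439  0.9174146 ]
```

View pics/top14c.png

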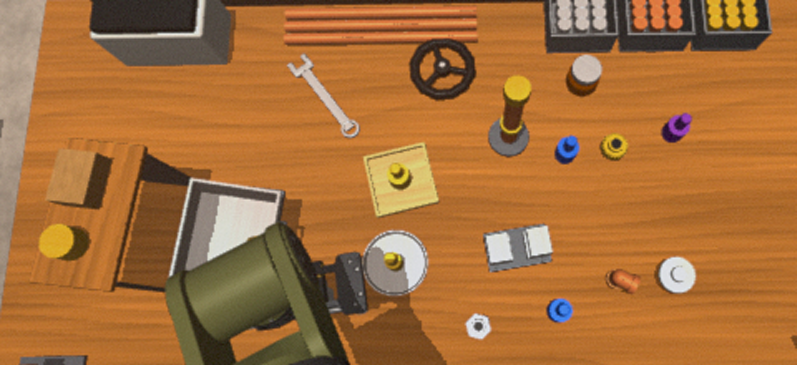

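View pics/wrist14.png

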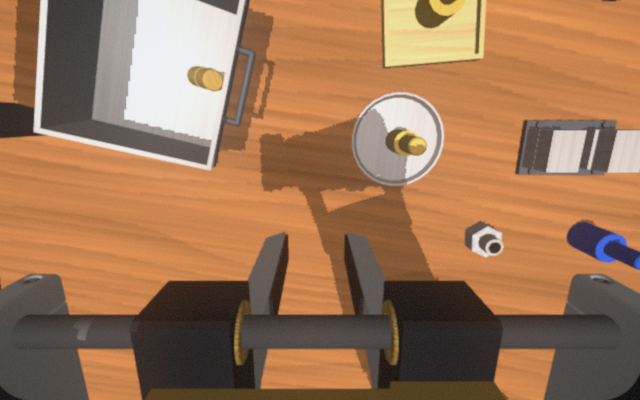

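The scrap follower is in the bin at (205,78), and the other two stand in the pan (405,140) and tray (447,5). I'll wait a moment, then check that nothing has moved.

Emit:
drive_tool --steps '[{"delta_pos":[-20,-25,0],"yaw":0,"hand":34},{"delta_pos":[-20,-25,0],"yaw":0,"hand":34},{"delta_pos":[0,0,0],"yaw":0,"hand":34},{"delta_pos":[0,0,0],"yaw":0,"hand":34},{"delta_pos":[0,0,0],"yaw":0,"hand":34}]'

```text
clock: 29.13
eef_pos: [364.2, 197.3, 223.2]
eef_rot: [-3.141, -0.001, 0.15]
wrist_force: [0.2, 0.1, -0.1]
finger_gap: 34.2
```

```bash
python3 - <<'E'
from h import *
c0=dict(np.load('top0.npz')); c=snap('top','top15'); s=manip.read_state(); print(s['clock'],s['eef_pos'],s['wrist_force'],s['qd'].round(3))
w0,w=cloud(c0),cloud(c)
for n,(x,y,r) in dict(nut=(656,-207,30),elbow=(429,-203,32),plug=(437,-290,36),wheel=(775,82,66),jar=(780,-160,36),hex=(363,30,28),wr=(735,275,75),pan=(468,162,30),tray=(608,154,30)).items():
    f=lambda w:w[(np.hypot(w[...,0]-x,w[...,1]-y)<r)&(w[...,2]>6)]
    a,b=f(w0),f(w); print(n,len(a),len(b),a.mean(0).round(1),b.mean(0).round(1),b[:,2].max().round())
c=snap('wrist','wrist15'); w=cloud(c)
hsv=cv2.cvtColor(c['frame'],cv2.COLOR_RGB2HSV); m=(hsv[...,1]>90)&(w[...,0]>440)&(w[...,0]<570)&(w[...,1]>335)&(w[...,1]<460)&(w[...,2]>15)
p=w[m]; print('bin follower',len(p),p.min(0).round(),p.max(0).round())
c=dict(np.load('wrist14.npz')); cv2.imwrite('pics/b14.png',cv2.resize(c['frame'][0:190,20:280,::-1],None,fx=3,fy=3,interpolation=cv2.INTER_CUBIC))
E
```

```text
29.1833 [364.11146515 197.43305512 223.03198342] [-0.1619481  -0.11228889  0.63129723] [ 0.006  0.005  0.002  0.    -0.    -0.   ]
nut 197 197 [ 653.8 -205.7   22.8] [ 654.  -205.7   22.7] 33.0
elbow 210 209 [ 429.3 -200.1   42.6] [ 429.3 -200.2   42.5] 59.0
plug 386 388 [ 436.6 -288.3   35.7] [ 436.7 -288.3   35.6] 50.0
wheel 603 601 [787.3  82.4  15.7] [787.6  82.9  15.6] 28.0
jar 404 406 [ 770.4 -156.3   51.3] [ 770.3 -156.2   51.2] 69.0
hex 166 169 [363.1  29.3  25.4] [363.1  29.3  25.4] 41.0
wr 146 160 [735.6 272.4   7.5] [737.5 273.6   7.8] 13.0
pan 40 127 [465.8 164.4   6.7] [463.8 159.   52. ] 90.0
tray 52 219 [607.8 153.    7.1] [600.7 152.   45.7] 93.0
bin follower 511 [488. 339.  43.] [505. 388. 110.]
```

View pics/b14.png

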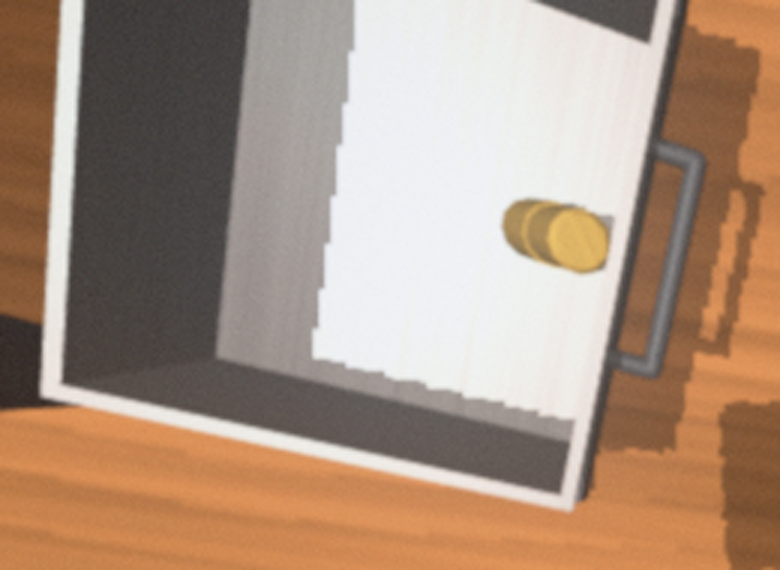

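View pics/wrist15.png

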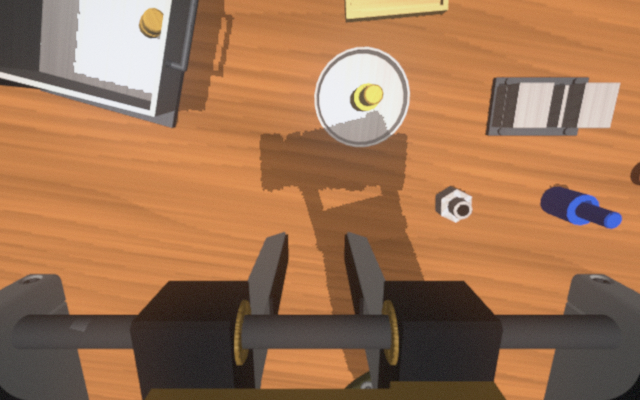

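Everything is at rest, no bystander has shifted measurably, and the hand is clear. Handing in.

```bash
python3 -c "
from cell import manip
print(manip.sign_off())"
```

```text
the job is handed in; nothing more can be done
None
```

I gauged and put away all three followers one at a time, and handed the job in at about 29 s of the 72 s allowed; no verdict was reported.

| Follower | Where it stopped in the gauge | Put away in |
|---|---|---|
| Wide | On top of the go gap, foot about 50 mm (oversize) | Standing in the square tray |
| Medium | On the ledge, foot about 28 mm (good) | Standing in the round pan |
| Slim | Through both gaps to the floor, foot about 8 mm (scrap) | Let go inside the bin |

**Last checks:** The wide and medium followers stand upright near the centre of their trays. The slim one is in the bin, upright near its front wall. The six round or square bystanders read within about 0.6 mm of their starts. The wrench read about 2 mm off from a few noisy points, and the arm never went near it. The hand was clear and the wrist force near zero. The riser was kept clear of throughout. The largest gauge contact seen was about 19 N, against the 80 N limit.

**Disagreements:** The top and scene cameras differed by 4–7 mm in x, so I used the wrist camera for the fits. My first descent on the wide follower came down about 6 mm off, with a light finger touch of about 1–2 N. I reopened, corrected and re-gripped it still standing.

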